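# Rack two cover plates and scan the rack in

### The arm

A 6-joint arm with a two-finger parallel gripper is mounted at the origin on the work surface. World frame = base frame: x ahead of the robot, y to its left, z up, the work surface at z = 0. Lengths are in mm, angles in rad, forces in N, time in s.
With the tool pointing down it reaches from about 275 to 750 mm from the base axis. Payload 10.2 kg.
Tool frame: the origin (TCP) lies between the finger pads; the fingertips stand 11 mm ahead of it and the grasp point (between the pads) lies 8 mm behind it; z points along the fingers, y is the line along which they close (so a half turn about z gives the same grasp; the last joint's range is limited). The gripper opens to 85 mm and grips with 20 to 120 N. Pads are 22 mm wide; open, the fingers measure 114 mm over their backs; the gripper's body (76 mm by 85 mm) begins 54 mm behind the grasp point. The pads swing forward as they close: fully open they stand 13 mm farther back than shut.
Start: joints at [0.954, 0.313, 1.498, -0, 1.331, -0.223], TCP at [201.456, 484.816, 242.294] pointing down, gripper open.
Joint ranges: [-2.94, 2.94], [-0.97, 2.17], [0.19, 2.56], [-1.23, 4.37], [0.02, 3.11], [-2.88, 2.88]. Speed limits (rad/s): [2.39, 2.39, 3.01, 3.14, 3.14, 3.14].

### API

Orientations are given as a 3x3 rotation matrix whose columns are the frame's x, y, z axes.
In Python, from plant import sensors, optics, ctrl gives the robot as it stands.
- The arm moves only by the tool apply_moves, never from a script. Its argument "steps" is a list of rows, each an object of numbers: "gripper": the finger opening in mm, from 0 to 85.4; "tx", "ty", "tz": the shift along the tool's x, y, z in mm; "ax", "ay", "az": the turn, a rotation vector about the tool's x, y, z in rad. A call has 1 to 10 rows; each row is the pose to reach, as a shift and turn from the pose commanded when the call began, along the tool's axes at that moment; what a row does not reach only later rows make up. A row lasts 1/8 s, in which the tool goes at most 62.5 mm and 10.7 degrees, less where a joint would pass 70% of its speed; a pose out of reach is approached as far as the arm can. A call with a gripper value outside its range is refused whole. The fingers move at their own pace and stop on an object; the grip force is fixed at half the most. Time passes only in rows, so rows that repeat a pose let the fingers close. It gives the time, the measured TCP pose, the force, the opening and the grip force at its end, in the units of the state.
- sensors.get_obs(): the state, without advancing time (a new reading comes with each control period).
- optics.read_camera(name): name is "scene" or "top"; returns the picture (480x640x3 uint8, blue, green, red); there is no depth.
- optics.get_calibration(name): a dict with "fx", "fy", "cx", "cy" (pixels), "extrinsics" (4x4, takes a point from world to camera coordinates). Camera axes: x right, y down, z forward; pixel columns grow to the right and rows downward; lengths in mm; the calibration is good to about 2 mm. A picture is of the moment at which its call begins. get_calibration takes no time and is no camera call.
- ctrl.sign_off(): hands the job in; it is judged then, once.
The state is a dict: "clock": time; "q": joint angles; "qd": joint speeds; "effort": joint torques, N m; "eef_pos": TCP position; "orientation": TCP orientation; "ft_force": force on the tool from outside, world axes, zero at the start; "ft_torque": the same for the moment, N m; "grip_width": opening from 0.0 (shut) to 1.0 (fully open); "finger_force": force on a finger pad.
Only numpy, scipy, OpenCV 4.12 (cv2) and the standard library are available. Lean on these libraries where they do the work, as an engineer would, in place of code of your own. Each camera call takes 0.05 s, during which the arm holds its last target. There are 200 camera calls.

### The job

Take the blue-edged and the yellow-edged cover plate off their sloping rests and gently stand each upright, painted edge up and fully down, in the rack slot marked with clips of its own colour, and let go. Then pick up the barcode scanner, point it squarely at the label on the end of the rack from about 10 cm and hold it still for a second, and stand it back upright in the middle of its rubber mat. Leave the spare plates and everything else on the bench where they are, and do not bump the signal light.

Things in the scene. Friction and masses are not known exactly. Their poses are not given: they have to be found in the camera images.
- plate_blue: aluminium cover plate 90 wide (x) x 8 thick (y) x 110 high (z), 0.2 kg, top 26 mm painted blue. Origin: middle of the unpainted lower edge; z runs up the face to the painted edge. Starts leaning back 35 degrees on a rest that backs the lower 55 mm of its -y face, lower edge in a lip 6 mm deep; the upper 55 mm is free on both faces. Draw it out along its z.
- plate_yellow: aluminium cover plate 90 wide (x) x 8 thick (y) x 110 high (z), 0.2 kg, top 26 mm painted yellow. Origin: middle of the unpainted lower edge; z runs up the face to the painted edge. Starts leaning back 35 degrees on a rest that backs the lower 55 mm of its -y face, lower edge in a lip 6 mm deep; the upper 55 mm is free on both faces. Draw it out along its z.
- tag_blue: pair of small blue clips that mark one slot of the rack, one on each end lip (at x = +-57 mm, 32 mm wide, tops 22 mm above the slot floor). Origin: middle of that slot's floor, 20 mm above the table; x runs along the slot, y across it, z up.
- tag_yellow: pair of small yellow clips that mark one slot of the rack, one on each end lip (at x = +-57 mm, 32 mm wide, tops 22 mm above the slot floor). Origin: middle of that slot's floor, 20 mm above the table; x runs along the slot, y across it, z up.
- rack: fixed grey plastic rack 130 (x) x 230 (y) mm, floor 20 mm up; five slots along x, at y = -88, -44, 0, 44, 88 mm. A slot is a 12 mm gap between wire loops (67 mm long, 7 mm wire, round tops 60 mm above the slot floor); lips at both ends, 15 mm above the floor, 104 mm apart. Origin: centre of the underside. Sloping label holder at the -y end, which faces the middle of the bench.
- label (a point): centre of the white barcode label, 60 x 42 mm, on the rack's sloping end holder about 32 mm above the table; its z points squarely out of the label, 45 degrees upward and away from the rack (rack's -y), its x runs along the label's length, level.
- scanner: grey scanner standing upright, 0.25 kg: foot 70 (x) x 56 (y) x 12 mm, upright handle 30 (x) x 36 (y) mm up to 160 mm, orange head 34 mm wide pointing forward and 45 degrees down, its top 118 mm up. Grip the handle's top 40 mm from above, across y. Origin: centre of the underside; x forward, z up.
- beam (a point): centre of the scanner's window, at 55 mm forward (x) and 64 mm up (z) in the scanner's frame; its z points out along the beam, forward and 45 degrees down. Squarely at 10 cm: the label lies 100 mm along this z and the label faces straight back at it.
- mat: fixed black rubber mat, 120 x 120 x 4 mm, on which the scanner stands; origin: centre of its underside, on the table, so the scanner's origin is 4 mm above it.
- rest_blue: fixed white sloping rest under the blue plate, base 70 (x) x 100 (y) mm, about 80 mm high, rising towards its -y; origin: on the table under its middle. Each rest stays put.
- rest_yellow: the same rest, under the yellow plate.
- spare1: plain aluminium plate without paint, 90 x 8 x 95 mm, standing loose in another slot of the rack; origin: middle of its lower edge, x along the slot. To be left alone.
- spare2: plain aluminium plate without paint, 90 x 8 x 95 mm, standing loose in another slot of the rack; origin: middle of its lower edge, x along the slot. To be left alone.
- spare3: plain aluminium plate without paint, 90 x 8 x 95 mm, standing loose in another slot of the rack; origin: middle of its lower edge, x along the slot. To be left alone.
- sprayer: white bottle with a red cap, 60 mm across, 200 mm tall, loose; origin under its centre. Obstacle, to be left alone.
- grease: green jar, 56 mm across, 60 mm tall, loose; origin under its centre. To be left alone.
- casting1: flanged metal casting, 60 mm across, 42 mm tall, loose, origin under its centre. To be left alone.
- casting2: a second such casting, to be left alone.
- screwdriver: screwdriver with a red handle, lying flat on the right of the bench. To be left alone.
- signal: fixed signal light on a post: foot 90 mm across, post 26 mm, three coloured lamps 44 mm across from 312 mm up to 417 mm; origin under its centre. Obstacle.
Mind the look-alikes: they are no part of the job. Leave any green, pink or turquoise look-alike of the scanner alone.

How it is judged:
By the outcome, as a careful person would: the job done as asked, in the order asked, and still so for the second after the job is handed in, with the robot touching nothing.
It also fails if it takes over 72 s, if anything falls off the work surface, if the arm or the gripper's body presses on something with over 40 N, if the wrist force passes 120 N, or if a joint passes its speed limit or range.

## Working session

There is one attempt and no reset: what is moved stays moved. The work goes in short steps, Python scripts to look and compute and a tool call to move; the robot and the scene stay as the last step left them, time stands still between calls to the robot, and variables do not carry over. Pictures are saved under pics/ and viewed, at most 10 in all, crops included, and the job is handed in when it is done.

Besides the shell and the picture viewer there is one more tool, called after "Call:" as a command line: name --argument value ..., lists and objects as JSON in quotes. apply_moves: Moves the arm, as the interface text tells. Its arguments: {"type":"object","properties":{"steps":{"type":"array"}},"required":["steps"]}

```bash
mkdir -p pics; ls
python3 - <<'E'
from plant import sensors, optics, ctrl
import cv2
print(sensors.get_obs())
for n in("scene","top"):
    cv2.imwrite(f"pics/{n}0.png",optics.read_camera(n)); print(n,optics.get_calibration(n))
E
```

```text
pics
{'clock': 0.0, 'q': array([ 9.53602193e-01,  3.13462310e-01,  1.49844804e+00, -5.33394654e-05,
        1.33103762e+00, -2.23404674e-01]), 'qd': array([-2.26018335e-03,  7.31237613e-05, -1.44393401e-03,  3.95414522e-04,
       -8.86178710e-04, -4.06758687e-05]), 'effort': array([-2.67207106e-04, -4.12263858e+01, -2.59744245e+01, -1.31092229e-04,
        4.01465833e-03,  1.42673653e-05]), 'eef_pos': array([201.3096842 , 484.59071298, 241.72465773]), 'orientation': array([[-9.23466494e-01,  3.83678359e-01, -7.42133440e-04],
       [ 3.83678995e-01,  9.23465830e-01, -1.13525445e-03],
       [ 2.49762311e-04, -1.33311046e-03, -9.99999080e-01]]), 'ft_force': array([-0.37889855,  0.28154327,  0.30695557]), 'ft_torque': array([-0.03794627, -0.00912103,  0.04183031]), 'finger_force': 0.0, 'grip_width': 0.9988088090924863}
scene {'fx': 570.1495359082018, 'fy': 570.1495359082018, 'cx': 326.05834641386025, 'cy': 238.1543257820053, 'extrinsics': array([[ 3.47347825e-01,  9.37624052e-01,  1.45129877e-02,
        -1.01606354e+02],
       [ 8.03060592e-01, -2.89435577e-01, -5.20884568e-01,
        -3.95694066e+02],
       [-4.84193324e-01,  1.92582930e-01, -8.53503744e-01,
         1.82476908e+03],
       [ 0.00000000e+00,  0.00000000e+00,  0.00000000e+00,
         1.00000000e+00]])}
top {'fx': 506.636902454046, 'fy': 506.636902454046, 'cx': 311.300124691202, 'cy': 236.04797510805705, 'extrinsics': array([[-1.22113784e-02, -9.99801763e-01, -1.57263443e-02,
        -7.63810474e+01],
       [-9.91723958e-01,  1.41199487e-02, -1.27609633e-01,
         5.46606596e+02],
       [ 1.27806391e-01,  1.40379029e-02, -9.91699785e-01,
         1.26507127e+03],
       [ 0.00000000e+00,  0.00000000e+00,  0.00000000e+00,
         1.00000000e+00]])}
```

View pics/scene0.png

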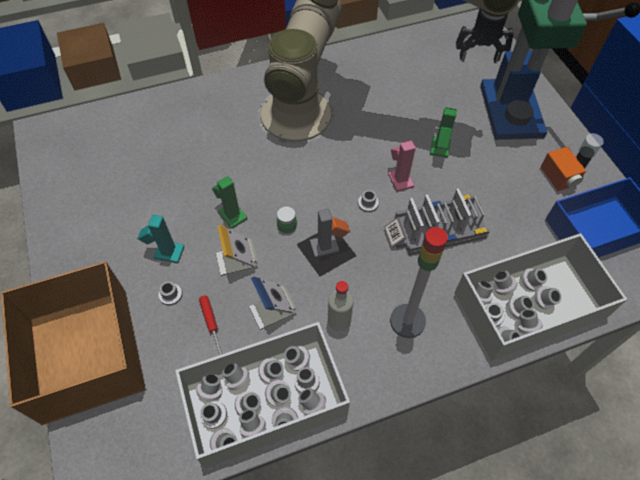

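View pics/top0.png

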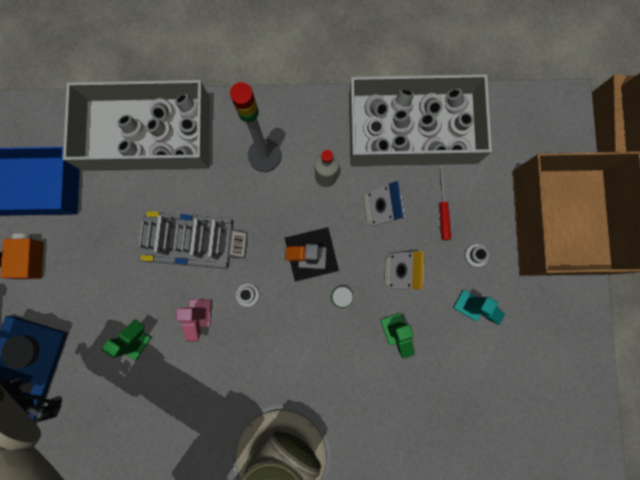

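```bash
cat > comp.py <<'E'
import cv2,numpy as np
def comp(src,dst,items):
    im=cv2.imread(src) if isinstance(src,str) else src
    out=np.zeros((600,800,3),np.uint8)
    for (x0,y0,x1,y1,s,ox,oy) in items:
        c=cv2.resize(im[y0:y1,x0:x1],None,fx=s,fy=s,interpolation=cv2.INTER_CUBIC)
        for k in range(x0,x1):
            if k%10==0:
                cv2.line(c,((k-x0)*s,0),((k-x0)*s,5),(0,255,255),1); cv2.putText(c,str(k),((k-x0)*s,14),0,.33,(0,255,255),1)
        for k in range(y0,y1):
            if k%10==0:
                cv2.line(c,(0,(k-y0)*s),(5,(k-y0)*s),(0,255,255),1); cv2.putText(c,str(k),(6,(k-y0)*s+4),0,.33,(0,255,255),1)
        h,w=c.shape[:2]; h=min(h,600-oy); w=min(w,800-ox)
        out[oy:oy+h,ox:ox+w]=c[:h,:w]
    cv2.imwrite(dst,out)
E
python3 - <<'E'
from comp import comp
comp("pics/top0.png","pics/t1.png",[(132,204,252,274,4,0,0),(280,224,346,286,4,500,0),(358,176,412,230,6,0,284),(380,244,432,296,6,340,284)])
comp("pics/scene0.png","pics/s1.png",[(380,182,494,254,4,0,0),(292,200,360,275,4,470,0),(212,220,264,278,5,0,305),(246,270,302,330,5,340,305)])
E
```

```text
(no output)
```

View pics/t1.png

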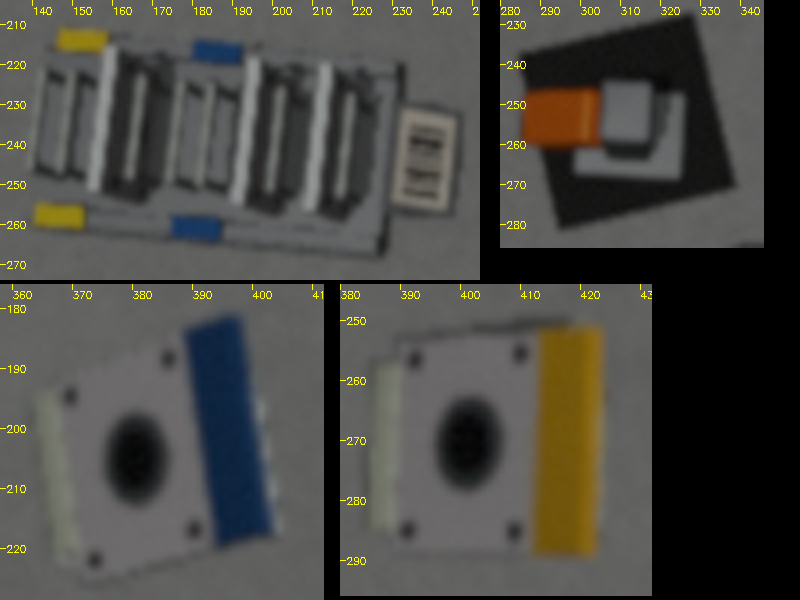

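View pics/s1.png

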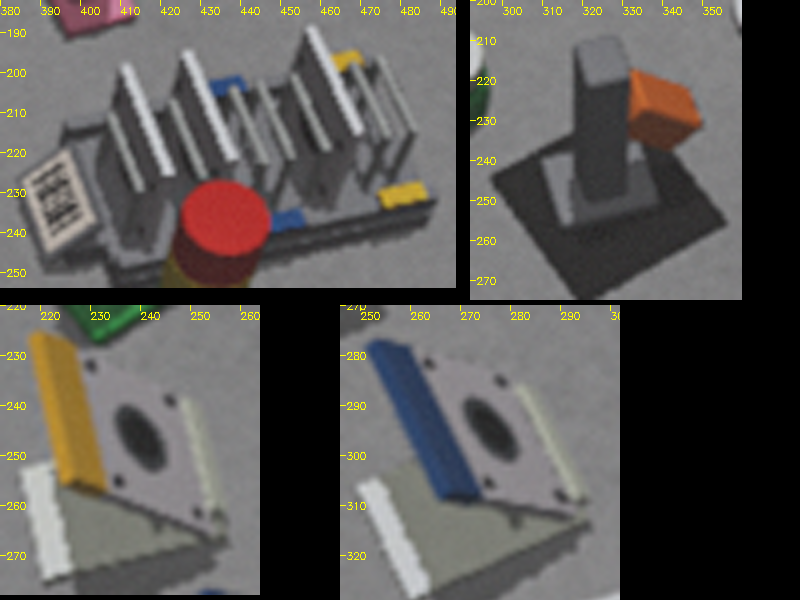

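```bash
cat > lib.py <<'E'
import numpy as np
from plant import sensors, optics, ctrl
from scipy.spatial.transform import Rotation as R
from scipy.optimize import least_squares
CAL={n:optics.get_calibration(n) for n in("scene","top")}
def proj(n,P):
    c=CAL[n];E=c["extrinsics"];p=np.atleast_2d(P)@E[:3,:3].T+E[:3,3]
    return p[:,:2]/p[:,2:]*[c["fx"],c["fy"]]+[c["cx"],c["cy"]]
def backproj(n,uv,z):
    c=CAL[n];E=c["extrinsics"];d=E[:3,:3].T@[(uv[0]-c["cx"])/c["fx"],(uv[1]-c["cy"])/c["fy"],1];o=-E[:3,:3].T@E[:3,3]
    return o+d*(z-o[2])/d[2]
def Rz(a): return R.from_euler("z",a).as_matrix()
def tilt(a,t): return Rz(a)@R.from_euler("x",t).as_matrix()
E
cat > fit.py <<'E'
from lib import *
def fit(name,obs,p0,z=None,t=0):
    # obs: list of (cam, modelpoint, uv); p = x,y,yaw(,z)
    T=lambda p,m: tilt(p[2],t)@np.array(m,float)+[p[0],p[1],z if z is not None else p[3]]
    f=lambda p: np.concatenate([(proj(c,T(p,m))[0]-uv) for c,m,uv in obs])
    s=least_squares(f,p0,x_scale=[100,100,1]+[100]*(len(p0)-3),loss="soft_l1")
    print(name,np.round(s.x,3),"res",np.round(f(s.x),1).tolist()); return s.x
rk=[("top",(57,0,42),(186.5,217)),("top",(-57,0,42),(181.2,261)),("top",(57,88,42),(152.5,214.2)),("top",(-57,88,42),(147,258)),
 ("scene",(-57,0,42),(437,203.5)),("scene",(57,0,42),(453,237)),("scene",(-57,88,42),(466.5,197.2)),("scene",(57,88,42),(480.7,230.5))]
r=fit("rack",rk,[560,200,0],0)
for cam,uv in(("top",(238.5,244)),("scene",(395,232.7))):
    p=backproj(cam,uv,32); print("label",p,"in rack",Rz(r[2]).T@(p-[r[0],r[1],0]))
t=np.radians(35)
def plate(top,sc):
    m=[(45,4,84),(45,-4,110),(-45,-4,110),(-45,4,84)]; ms=[(-45,-4,110),(-45,4,84),(45,4,84),(45,-4,110)]
    return [("top",a,b) for a,b in zip(m,top)]+[("scene",a,b) for a,b in zip(ms,sc)]
fit("blue",plate([(388.5,184),(398,181.5),(403.3,217.8),(393.8,219.5)],[(251.2,278),(260,278),(274.4,308),(266.4,309)]),[640,-250,0.1,15],None,t)
fit("yellow",plate([(413.3,251.7),(424,251.2),(422.8,289.2),(412.2,289.2)],[(218,225.6),(226,226),(233,257),(225.6,257.4)]),[480,-300,0,15],None,t)
h=lambda x,y,z:(x,y,z)
fit("mat",[("top",(60,60,4),(285.5,237)),("top",(60,-60,4),(327.5,227.8)),("top",(-60,-60,4),(338.8,270.8)),("top",(-60,60,4),(295,281.5)),
 ("scene",(-60,-60,4),(297,244.5)),("scene",(60,60,4),(356.2,256.2))],[530,-60,0.2],0)
fit("scanner",[("top",(15,-18,160),(305.8,259.8)[::1] if 0 else (305.8,244)),("top",(-15,-18,160),(318,244)),("top",(-15,18,160),(318,259.8)),("top",(15,18,160),(305.8,259.8)),
 ("top",(35,28,12),(298.8,267.8)),("top",(-35,28,12),(325.5,269)),("top",(-35,-28,12),(326.5,247)),
 ("scene",(-15,18,160),(318.2,210.5)),("scene",(15,18,160),(328.8,208.8)),("scene",(15,-18,160),(332,219.5)),("scene",(-15,-18,160),(320.8,221.2))],[530,-60,1.57],4)
E
python3 fit.py
```

```text
rack [ 5.44437e+02  2.45063e+02 -9.90000e-02] res [-1.0, -1.0, -1.0, -0.9, -0.8, -1.0, -1.0, -0.9, -2.9, -0.4, -4.2, -0.4, -3.1, -0.3, -1.7, -0.6]
label [527.91805665 103.81599145  32.        ] in rack [  -2.42429931 -142.18897788   32.        ]
label [534.87144831 110.88443042  32.        ] in rack [   3.79351627 -134.46555541   32.        ]
blue [ 6.15579e+02 -2.34100e+02  1.04000e-01  2.49620e+01] res [-1.1, -0.2, -0.9, -0.3, -1.0, -0.4, -1.4, 0.0, -1.1, 0.2, -1.1, -0.0, -0.9, 0.0, -1.7, -0.3]
yellow [ 4.54514e+02 -2.81119e+02 -7.00000e-02  2.84700e+01] res [-0.7, -0.3, -1.1, -0.0, -1.0, -0.1, -0.8, -0.5, -1.8, 0.3, -0.7, 1.5, -0.8, -0.5, -2.7, -2.2]
mat [ 5.03482e+02 -8.20750e+01  2.22000e-01] res [-1.9, -0.3, 0.5, -1.7, 0.1, -0.3, -1.0, -0.2, -2.4, -1.0, -1.0, -1.2]
scanner [493.162 -85.075   1.523] res [-0.7, -0.5, 0.1, -0.1, -0.4, -0.3, -1.3, -0.8, -0.5, -0.4, -0.1, -0.7, -0.4, -0.3, -3.0, -0.7, -2.3, -1.9, -1.1, -1.2, -1.4, 0.1]
```

```bash
cat > fit2.py <<'E'
from lib import *
import cv2, itertools
from scipy.optimize import minimize
IM={n:cv2.imread(f"pics/{n}0.png").astype(float) for n in("scene","top")}
def soft(n,col,box):
    x0,y0,x1,y1=box; c=IM[n][y0:y1,x0:x1]; b,g,r=c[...,0],c[...,1],c[...,2]
    s=(b-r) if col=="b" else (r-b)
    return np.clip(s/np.percentile(s,97),0,1)
def render(n,P,box):
    x0,y0,x1,y1=box;S=8
    h=cv2.convexHull(((proj(n,P)-[x0,y0]+.5)*S).astype(np.float32))
    m=np.zeros(((y1-y0)*S,(x1-x0)*S),np.float32); cv2.fillConvexPoly(m,np.round(h*16).astype(np.int32),1,shift=4)
    m=cv2.resize(m,(x1-x0,y1-y0),interpolation=cv2.INTER_AREA)
    return cv2.GaussianBlur(m,(0,0),.6)
def boxpts(xs,ys,zs): return np.array(list(itertools.product(xs,ys,zs)),float)
def fitmask(name,items,p0,pose,step):
    M=[soft(n,c,b) for n,c,b,_ in items]
    def f(p):
        Rm,t=pose(p); return sum(((render(n,pts@Rm.T+t,b)-m)**2).sum() for (n,c,b,pts),m in zip(items,M))
    sim=np.vstack([p0]+[np.array(p0)+np.eye(len(p0))[i]*step[i] for i in range(len(p0))])
    s=minimize(f,p0,method="Nelder-Mead",options=dict(initial_simplex=sim,maxiter=600,xatol=.02,fatol=.01))
    print(name,np.round(s.x,3),round(s.fun,2),round(f(p0),2)); return s.x
if __name__=="__main__":
    t=np.radians(35)
    strip=boxpts((-45,45),(-4,4),(84,110))
    pl=lambda p:(tilt(p[2],t),np.array([p[0],p[1],p[3]]))
    B={"b":{"top":(380,174,412,228),"scene":(243,270,284,318)},"y":{"top":(404,243,432,298),"scene":(212,218,242,266)}}
    for c,p0 in(("b",[615.6,-234.1,.104,25]),("y",[454.5,-281.1,-.07,28.5])):
        for cams in(("top","scene"),("top",),("scene",)):
            if len(cams)==2: p=fitmask(c+str(cams),[(n,c,B[c][n],strip) for n in cams],p0,pl,[5,5,.05,5]);z=p[3]
            else: fitmask(c+str(cams),[(n,c,B[c][n],strip) for n in cams],p[:3],lambda q:pl([*q,z]),[5,5,.05])
    it=[]
    for c,y,bu,bl in(("b",0,(176,207,196,226),(170,252,194,270)),("y",88,(142,204,164,224),(136,248,158,266))):
        it+=[("top",c,bu,boxpts((51,64),(y-16,y+16),(42,))),("top",c,bl,boxpts((-64,-51),(y-16,y+16),(42,)))]
    fitmask("rack top",it,[543,243,-.1],lambda p:(Rz(p[2]),np.array([p[0],p[1],0])),[5,5,.05])
    fitmask("rack scene",[("scene","y",(472,222,492,240),boxpts((51,64),(72,104),(42,)))],[543,243],lambda p:(Rz(-.1),np.array([p[0],p[1],0])),[5,5])
E
python3 fit2.py
```

```text
b('top', 'scene') [ 6.15461e+02 -2.34470e+02  1.19000e-01  3.23360e+01] 22.41 45.2
b('top',) [ 6.15393e+02 -2.35070e+02  1.13000e-01] 7.96 9.53
b('scene',) [ 6.16738e+02 -2.33849e+02  1.20000e-01] 11.45 12.88
y('top', 'scene') [ 4.55988e+02 -2.80212e+02 -7.40000e-02  3.43900e+01] 21.07 29.56
y('top',) [ 4.55019e+02 -2.80852e+02 -7.20000e-02] 4.54 7.63
y('scene',) [ 4.57596e+02 -2.79498e+02 -6.70000e-02] 9.71 13.44
rack top [ 5.43290e+02  2.44446e+02 -1.00000e-01] 4.96 9.36
rack scene [545.514 247.84 ] 0.6 12.98
```

```bash
cat >> lib.py <<'E'
import json,os
def cmd():
    d=json.load(open("cmd.json")); return np.array(d["p"]),np.array(d["R"])
def save(p,Rm): json.dump(dict(p=list(p),R=np.array(Rm).tolist()),open("cmd.json","w"))
def plan(targets,commit=True):
    "targets: [(pos,R,nrows,grip)]: prints rows relative to the commanded pose"
    p0,R0=cmd(); n=0
    for p,Rm,k,g in targets:
        t=np.round(R0.T@(np.array(p)-p0),1); a=np.round(R.from_matrix(R0.T@Rm).as_rotvec(),3)
        print(f"{k}x t {t.tolist()} a {a.tolist()} grip {g}"); n+=k
    if commit: save(p0+R0@t,R0@R.from_rotvec(a).as_matrix())
    print("rows",n)
def check():
    o=sensors.get_obs(); p,Rm=cmd()
    print("t",o["clock"],"d",np.round(o["eef_pos"]-p,1),"da",np.round(R.from_matrix(Rm.T@o["orientation"]).as_rotvec(),3),"F",np.round(o["ft_force"],1),"grip",np.round(o["grip_width"]*85.4,1),np.round(o["finger_force"],1))
def Tplate(z,x,y,yaw,t,zo,off=(0,0)):
    "tool pose with TCP at plate (off0,off1,z); tool x=-plate x, y=plate y, z=-plate z"
    P=tilt(yaw,t); return P@[off[0],off[1],z]+[x,y,zo], P@np.diag([-1,1,-1.])
E
python3 - <<'E'
from lib import *
o=sensors.get_obs()
a=np.arctan2(.383678,-.9234665)
save([201.456,484.816,242.294],Rz(a)@np.diag([1,-1,-1.]))
check()
for n,uv,z in(("signal",(264,156),5),("sprayer cap",(327,157),200),("sprayer base",(327,175),10),("casting1",(247,295),20),("grease",(342,297),60),("pink",(195,325),0)):
    print(n,backproj("top",uv,z).round())
b=(615.8,-234.6,.117,np.radians(35),33)
plan([(*Tplate(200,*b),1,85)],False)
print(Tplate(200,*b)[0],Tplate(82,*b)[0])
E
```

```text
t 0.1 d [-0.1 -0.2 -0.5] da [0.001 0.    0.   ] F [ 0.1 -0.2  0.3] grip 85.3 0.0
signal [768.  41.   5.]
sprayer cap [ 705. -124.  200.]
sprayer base [ 711. -127.   10.]
casting1 [398.  83.  20.]
grease [ 389. -158.   60.]
pink [322. 220.   0.]
1x t [-714.7, -605.5, 45.5] a [-0.597, 0.156, -0.495] grip 85
rows 1
[ 629.19108798 -348.53101376  196.83040886] [ 621.29034607 -281.31171564  100.17046763]
```

Run:
```python
from lib import *
b=(615.8,-234.6,.117,np.radians(35),33)
plan([([450,0,290],Tplate(0,0,0,.117,0.3,0)[1],10,50)])
```

```text
10x t [-415.5, -352.4, -47.7] a [-0.293, 0.077, -0.507] grip 50
rows 10
```

Call:
apply_moves --steps '[{"tx":-415.5,"ty":-352.4,"tz":-47.7,"ax":-0.293,"ay":0.077,"az":-0.507,"gripper":50},{"tx":-415.5,"ty":-352.4,"tz":-47.7,"ax":-0.293,"ay":0.077,"az":-0.507,"gripper":50},{"tx":-415.5,"ty":-352.4,"tz":-47.7,"ax":-0.293,"ay":0.077,"az":-0.507,"gripper":50},{"tx":-415.5,"ty":-352.4,"tz":-47.7,"ax":-0.293,"ay":0.077,"az":-0.507,"gripper":50},{"tx":-415.5,"ty":-352.4,"tz":-47.7,"ax":-0.293,"ay":0.077,"az":-0.507,"gripper":50},{"tx":-415.5,"ty":-352.4,"tz":-47.7,"ax":-0.293,"ay":0.077,"az":-0.507,"gripper":50},{"tx":-415.5,"ty":-352.4,"tz":-47.7,"ax":-0.293,"ay":0.077,"az":-0.507,"gripper":50},{"tx":-415.5,"ty":-352.4,"tz":-47.7,"ax":-0.293,"ay":0.077,"az":-0.507,"gripper":50},{"tx":-415.5,"ty":-352.4,"tz":-47.7,"ax":-0.293,"ay":0.077,"az":-0.507,"gripper":50},{"tx":-415.5,"ty":-352.4,"tz":-47.7,"ax":-0.293,"ay":0.077,"az":-0.507,"gripper":50}]'

```text
clock: 1.35
eef_pos: [450.6, -2.4, 289.9]
orientation: [[-0.993, -0.11, -0.035], [-0.115, 0.949, 0.293], [0.001, 0.295, -0.955]]
ft_force: [0.4, 0.3, 1.1]
grip_width: 0.584
finger_force: 0.0
```

Run:
```python
from lib import *
check()
b=(615.8,-234.6,.117,np.radians(35),33)
plan([(*Tplate(200,*b),10,50)])
```

```text
t 1.35 d [ 0.6 -2.4 -0.1] da [-0.    -0.     0.002] F [0.4 0.3 1.1] grip 49.8 0.0
10x t [-137.3, -378.2, -19.4] a [-0.311, -0.0, -0.0] grip 50
rows 10
```

Call:
apply_moves --steps '[{"tx":-137.3,"ty":-378.2,"tz":-19.4,"ax":-0.311,"gripper":50},{"tx":-137.3,"ty":-378.2,"tz":-19.4,"ax":-0.311,"gripper":50},{"tx":-137.3,"ty":-378.2,"tz":-19.4,"ax":-0.311,"gripper":50},{"tx":-137.3,"ty":-378.2,"tz":-19.4,"ax":-0.311,"gripper":50},{"tx":-137.3,"ty":-378.2,"tz":-19.4,"ax":-0.311,"gripper":50},{"tx":-137.3,"ty":-378.2,"tz":-19.4,"ax":-0.311,"gripper":50},{"tx":-137.3,"ty":-378.2,"tz":-19.4,"ax":-0.311,"gripper":50},{"tx":-137.3,"ty":-378.2,"tz":-19.4,"ax":-0.311,"gripper":50},{"tx":-137.3,"ty":-378.2,"tz":-19.4,"ax":-0.311,"gripper":50},{"tx":-137.3,"ty":-378.2,"tz":-19.4,"ax":-0.311,"gripper":50}]'

```text
validation failed for argument at $.st...
```

Run:
```python
from lib import *
import cv2
from comp import comp
check()
for n in("scene","top"): cv2.imwrite(f"pics/{n}1.png",optics.read_camera(n))
im=np.zeros((480,800,3),np.uint8)
s=cv2.imread("pics/scene1.png")[200:340,170:330]; t=cv2.imread("pics/top1.png")[130:270,340:500]
cv2.imwrite("pics/c1.png",np.hstack([cv2.resize(s,None,fx=2.5,fy=2.5,interpolation=2),cv2.resize(t,None,fx=2.5,fy=2.5,interpolation=2)]))
b=(615.8,-234.6,.117,np.radians(35),33)
plan([(*Tplate(82,*b),10,50)],False)
```

```text
t 1.35 d [-178.6  346.1   93.1] da [ 0.311 -0.     0.002] F [0.4 0.3 1.1] grip 49.8 0.0
10x t [-0.1, 0.0, 118.0] a [-0.0, -0.0, -0.0] grip 50
rows 10
```

View pics/c1.png

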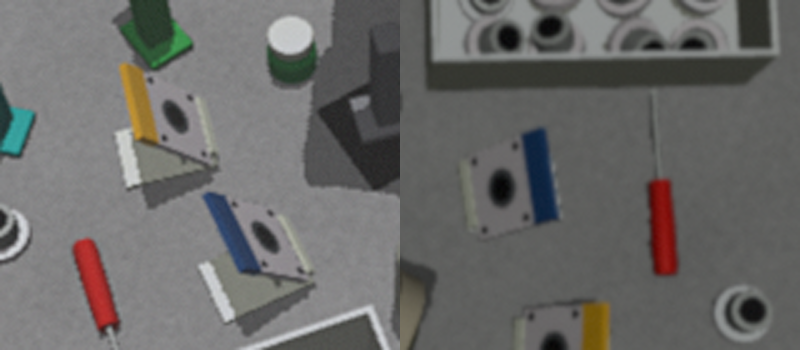

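The call was refused because it needs every field filled in, so the arm did not move. The picture shows both plates still on their rests. I'm resending it complete.

Call:
apply_moves --steps '[{"tx":-137.3,"ty":-378.2,"tz":-19.4,"ax":-0.311,"ay":0,"az":0,"gripper":50},{"tx":-137.3,"ty":-378.2,"tz":-19.4,"ax":-0.311,"ay":0,"az":0,"gripper":50},{"tx":-137.3,"ty":-378.2,"tz":-19.4,"ax":-0.311,"ay":0,"az":0,"gripper":50},{"tx":-137.3,"ty":-378.2,"tz":-19.4,"ax":-0.311,"ay":0,"az":0,"gripper":50},{"tx":-137.3,"ty":-378.2,"tz":-19.4,"ax":-0.311,"ay":0,"az":0,"gripper":50},{"tx":-137.3,"ty":-378.2,"tz":-19.4,"ax":-0.311,"ay":0,"az":0,"gripper":50},{"tx":-137.3,"ty":-378.2,"tz":-19.4,"ax":-0.311,"ay":0,"az":0,"gripper":50},{"tx":-137.3,"ty":-378.2,"tz":-19.4,"ax":-0.311,"ay":0,"az":0,"gripper":50},{"tx":-137.3,"ty":-378.2,"tz":-19.4,"ax":-0.311,"ay":0,"az":0,"gripper":50},{"tx":-137.3,"ty":-378.2,"tz":-19.4,"ax":-0.311,"ay":0,"az":0,"gripper":50}]'

```text
clock: 2.7
eef_pos: [629.2, -347.3, 199.0]
orientation: [[-0.993, -0.097, -0.067], [-0.118, 0.814, 0.569], [-0.001, 0.572, -0.82]]
ft_force: [-0.2, 0.6, 0.4]
grip_width: 0.59
finger_force: 0.0
```

Run:
```python
from lib import *
import cv2
check()
for n in("scene","top"): cv2.imwrite(f"pics/{n}1.png",optics.read_camera(n))
o=sensors.get_obs();p=o["eef_pos"];Rm=o["orientation"]
tip=p+Rm@[0,0,11]
for n in("scene","top"): print(n,proj(n,p),proj(n,tip))
s=cv2.imread("pics/scene1.png")[180:340,140:300]; t=cv2.imread("pics/top1.png")[130:290,350:510]
cv2.imwrite("pics/c2.png",np.hstack([cv2.resize(x,None,fx=2.5,fy=2.5,interpolation=2) for x in(s,t)]))
```

```text
t 2.7 d [0.1 1.2 2.2] da [ 0.001 -0.    -0.002] F [-0.2  0.6  0.4] grip 50.4 0.0
scene [[234.4624336  285.53140447]] [[237.53383153 286.20573491]]
top [[426.69757782 188.35555057]] [[423.12029165 189.59086095]]
```

View pics/c2.png

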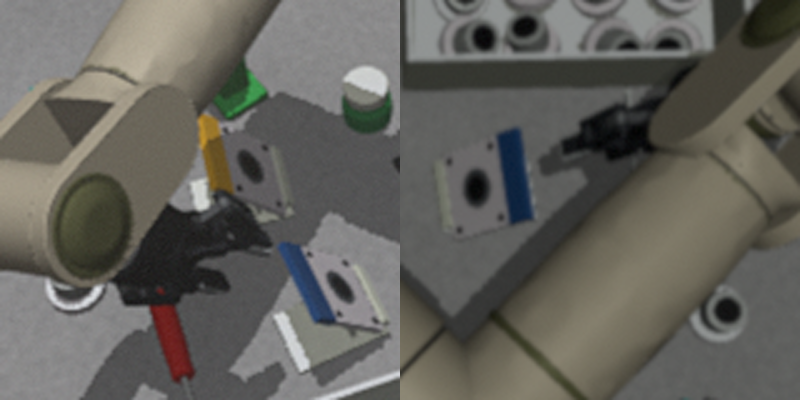

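Call:
apply_moves --steps '[{"tx":0,"ty":0,"tz":40,"ax":0,"ay":0,"az":0,"gripper":50},{"tx":0,"ty":0,"tz":70,"ax":0,"ay":0,"az":0,"gripper":50},{"tx":0,"ty":0,"tz":95,"ax":0,"ay":0,"az":0,"gripper":50},{"tx":0,"ty":0,"tz":110,"ax":0,"ay":0,"az":0,"gripper":50},{"tx":0,"ty":0,"tz":118,"ax":0,"ay":0,"az":0,"gripper":50},{"tx":0,"ty":0,"tz":118,"ax":0,"ay":0,"az":0,"gripper":50},{"tx":0,"ty":0,"tz":118,"ax":0,"ay":0,"az":0,"gripper":50}]'

```text
clock: 3.68
eef_pos: [621.3, -281.8, 101.0]
orientation: [[-0.993, -0.096, -0.066], [-0.117, 0.814, 0.569], [-0.0, 0.573, -0.82]]
ft_force: [-0.8, 0.5, 0.2]
grip_width: 0.582
finger_force: 0.0
```

Run:
```python
from lib import *
p,Rm=cmd(); save(p+Rm@[0,0,118],Rm); check()
import cv2
s=optics.read_camera("scene"); t=optics.read_camera("top")
cv2.imwrite("pics/c3.png",np.hstack([cv2.resize(x,None,fx=4,fy=4,interpolation=2) for x in(s[240:340,200:300],t[160:260,350:450])]))
```

```text
t 3.675 d [ 0.1 -0.5  0.8] da [ 0.001 -0.001 -0.   ] F [-0.8  0.5  0.2] grip 49.7 0.0
```

View pics/c3.png

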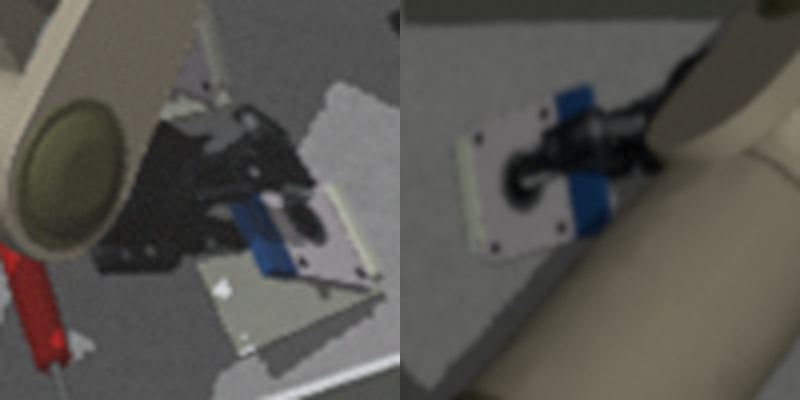

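Call:
apply_moves --steps '[{"tx":0,"ty":0,"tz":0,"ax":0,"ay":0,"az":0,"gripper":0},{"tx":0,"ty":0,"tz":0,"ax":0,"ay":0,"az":0,"gripper":0},{"tx":0,"ty":0,"tz":0,"ax":0,"ay":0,"az":0,"gripper":0},{"tx":0,"ty":0,"tz":0,"ax":0,"ay":0,"az":0,"gripper":0},{"tx":0,"ty":0,"tz":0,"ax":0,"ay":0,"az":0,"gripper":0},{"tx":0,"ty":0,"tz":0,"ax":0,"ay":0,"az":0,"gripper":0}]'

```text
clock: 4.53
eef_pos: [621.2, -281.7, 100.1]
orientation: [[-0.993, -0.095, -0.067], [-0.116, 0.814, 0.569], [0.0, 0.573, -0.82]]
ft_force: [1.6, -3.9, -1.7]
grip_width: 0.085
finger_force: 59.3
```

Run:
```python
from lib import *
check()
```

```text
t 4.525 d [ 0.  -0.4 -0. ] da [ 0.001 -0.     0.   ] F [ 1.6 -3.9 -1.7] grip 7.2 59.3
```

Run:
```python
from lib import *
p,Rm=cmd()
U=Tplate(0,0,0,-.1,0,0)[1]
plan([(p-Rm[:,2]*30,Rm,2,0),(p-Rm[:,2]*100,Rm,2,0),([530,-150,270],U,6,0)])
```

```text
2x t [-0.0, 0.0, -30.0] a [0.0, 0.0, 0.0] grip 0
2x t [0.0, -0.0, -100.0] a [0.0, 0.0, 0.0] grip 0
6x t [75.3, 213.0, -58.2] a [0.608, -0.067, 0.21] grip 0
rows 10
```

Call:
apply_moves --steps '[{"tx":0,"ty":0,"tz":-15,"ax":0,"ay":0,"az":0,"gripper":0},{"tx":0,"ty":0,"tz":-40,"ax":0,"ay":0,"az":0,"gripper":0},{"tx":0,"ty":0,"tz":-75,"ax":0,"ay":0,"az":0,"gripper":0},{"tx":0,"ty":0,"tz":-100,"ax":0,"ay":0,"az":0,"gripper":0},{"tx":75.3,"ty":213,"tz":-58.2,"ax":0.608,"ay":-0.067,"az":0.21,"gripper":0},{"tx":75.3,"ty":213,"tz":-58.2,"ax":0.608,"ay":-0.067,"az":0.21,"gripper":0},{"tx":75.3,"ty":213,"tz":-58.2,"ax":0.608,"ay":-0.067,"az":0.21,"gripper":0},{"tx":75.3,"ty":213,"tz":-58.2,"ax":0.608,"ay":-0.067,"az":0.21,"gripper":0},{"tx":75.3,"ty":213,"tz":-58.2,"ax":0.608,"ay":-0.067,"az":0.21,"gripper":0},{"tx":75.3,"ty":213,"tz":-58.2,"ax":0.608,"ay":-0.067,"az":0.21,"gripper":0}]'

```text
clock: 5.78
eef_pos: [529.6, -148.0, 271.1]
orientation: [[-0.995, 0.097, 0.001], [0.097, 0.995, 0.001], [-0.001, 0.001, -1.0]]
ft_force: [-0.9, -1.0, -1.3]
grip_width: 0.084
finger_force: 59.3
```

Run:
```python
from lib import *
check()
U=Tplate(0,0,0,-.1,0,0)[1]
p=[544.4,246]
plan([([544.4,246,270],U,8,0),([544.4,246,230],U,2,0)])
```

```text
t 5.775 d [-0.4  2.   1.1] da [-0.001 -0.001 -0.003] F [-0.9 -1.  -1.3] grip 7.2 59.3
8x t [25.2, 395.4, 0.1] a [0.0, 0.0, 0.0] grip 0
2x t [25.2, 395.4, 40.1] a [0.0, 0.0, 0.0] grip 0
rows 10
```

Call:
apply_moves --steps '[{"tx":25.2,"ty":395.4,"tz":0.1,"ax":0,"ay":0,"az":0,"gripper":0},{"tx":25.2,"ty":395.4,"tz":0.1,"ax":0,"ay":0,"az":0,"gripper":0},{"tx":25.2,"ty":395.4,"tz":0.1,"ax":0,"ay":0,"az":0,"gripper":0},{"tx":25.2,"ty":395.4,"tz":0.1,"ax":0,"ay":0,"az":0,"gripper":0},{"tx":25.2,"ty":395.4,"tz":0.1,"ax":0,"ay":0,"az":0,"gripper":0},{"tx":25.2,"ty":395.4,"tz":0.1,"ax":0,"ay":0,"az":0,"gripper":0},{"tx":25.2,"ty":395.4,"tz":0.1,"ax":0,"ay":0,"az":0,"gripper":0},{"tx":25.2,"ty":395.4,"tz":0.1,"ax":0,"ay":0,"az":0,"gripper":0},{"tx":25.2,"ty":395.4,"tz":40.1,"ax":0,"ay":0,"az":0,"gripper":0},{"tx":25.2,"ty":395.4,"tz":40.1,"ax":0,"ay":0,"az":0,"gripper":0}]'

```text
clock: 7.02
eef_pos: [543.8, 243.9, 227.3]
orientation: [[-0.995, 0.102, -0.006], [0.102, 0.995, -0.001], [0.006, -0.002, -1.0]]
ft_force: [0.4, 0.7, -2.0]
grip_width: 0.083
finger_force: 59.6
```

Run:
```python
from lib import *
import cv2
check()
from comp import comp
o=sensors.get_obs();p=o["eef_pos"];Rm=o["orientation"]
P=Rm@np.diag([-1,1,-1.]); pts=np.array([(-45,4,0),(45,4,0),(45,-4,0),(-45,-4,0),(45,-4,84),(45,4,84),(45,-4,110),(-45,-4,110)],float)-[0,0,82]
W=pts@P.T+p
ims={}
for n in("scene","top"):
    ims[n]=optics.read_camera(n); cv2.imwrite(f"pics/{n}3.png",ims[n]); print(n,proj(n,W).round(1).tolist())
comp(ims["scene"],"pics/a.png",[(380,150,490,250,5,0,0)]); comp(ims["top"],"pics/b.png",[(130,200,250,275,5,0,0)])
a=cv2.imread("pics/a.png")[:500,:550]; 
b=cv2.imread("pics/b.png")[:375,:600]
out=np.zeros((600,800,3),np.uint8); a=cv2.resize(a,None,fx=.73,fy=.73) if 0 else a
out[:500,:450]=a[:,100:550]; b=cv2.resize(b[:,:],None,fx=.58,fy=.58); out[:b.shape[0],452:452+b.shape[1]]=b[:, :348]
cv2.imwrite("pics/c4.png",out)
```

```text
t 7.025 d [-0.6 -2.1 -2.7] da [0.002 0.006 0.002] F [ 0.4  0.7 -2. ] grip 7.1 59.6
scene [[443.4, 183.7], [455.8, 211.3], [452.9, 211.9], [440.6, 184.3], [460.1, 192.7], [463.1, 192.1], [462.4, 186.4], [449.0, 157.8]]
top [[167.6, 251.7], [172.4, 214.1], [175.7, 214.4], [170.9, 252.0], [165.0, 207.6], [161.4, 207.3], [161.3, 205.4], [155.9, 246.7]]
```

View pics/c4.png

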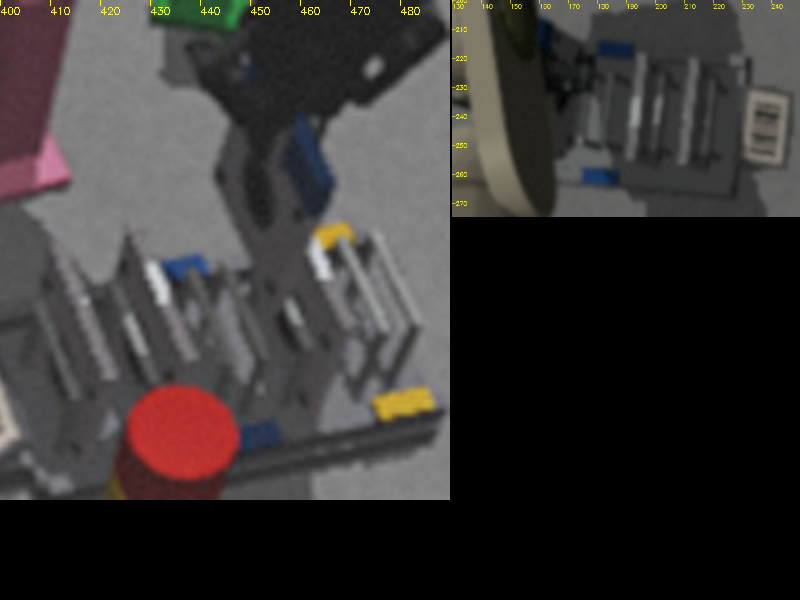

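```bash
cat > fit3.py <<'E'
from fit2 import *
import fit2
fit2.IM["scene"]=cv2.imread("pics/scene3.png").astype(float)
o=sensors.get_obs();p=o["eef_pos"];P=o["orientation"]@np.diag([-1,1,-1.]); check()
box=(455,172,472,197)
m=soft("scene","b",box)
def pts(q): return boxpts((q[2],45+q[0]),(-4,4),(84,110))-[0,0,82]+[0,q[1],0]
def f(q,dz):
    return ((render("scene",(pts(q)+[0,0,dz])@P.T+p,box)-m)**2).sum()
for dz in(-3,0,3):
    s=min((minimize(f,[a,b,25],args=(dz,),method="Nelder-Mead",options=dict(initial_simplex=[[a,b,25],[a+3,b,25],[a,b+3,25],[a,b,15]])) for a in(-4,4) for b in(-3,3)),key=lambda s:s.fun)
    print("dz",dz,"dx,dy_apparent,xstart",s.x.round(2),round(s.fun,2),(m**2).sum().round(1))
for y,box2,c in((88,(472,222,492,240),"y"),):
    fitmask("clip",[("scene",c,box2,boxpts((51,64),(72,104),(42,)))],[543,243],lambda q:(Rz(-.1),np.array([q[0],q[1],0])),[5,5])
E
python3 fit3.py
```

```text
t 7.125 d [ 0.7 -1.2  0.9] da [-0.    -0.     0.002] F [-0.3  0.4 -2.2] grip 7.0 59.6
dz -3 dx,dy_apparent,xstart [-4.87  2.62 10.88] 20.76 50.2
dz 0 dx,dy_apparent,xstart [-5.03  1.58 12.24] 20.94 50.2
dz 3 dx,dy_apparent,xstart [-0.98 -0.21 15.03] 20.98 50.2
clip [545.516 247.844] 0.63 13.08
```

Run:
```python
from lib import *
p,U=cmd()
plan([([548.5,244.6,214],U,6,0)])
```

```text
6x t [-4.2, -1.0, 16.0] a [0.0, 0.0, 0.0] grip 0
rows 6
```

Call:
apply_moves --steps '[{"tx":-4.2,"ty":-1,"tz":16,"ax":0,"ay":0,"az":0,"gripper":0},{"tx":-4.2,"ty":-1,"tz":16,"ax":0,"ay":0,"az":0,"gripper":0},{"tx":-4.2,"ty":-1,"tz":16,"ax":0,"ay":0,"az":0,"gripper":0},{"tx":-4.2,"ty":-1,"tz":16,"ax":0,"ay":0,"az":0,"gripper":0},{"tx":-4.2,"ty":-1,"tz":16,"ax":0,"ay":0,"az":0,"gripper":0},{"tx":-4.2,"ty":-1,"tz":16,"ax":0,"ay":0,"az":0,"gripper":0}]'

```text
clock: 7.88
eef_pos: [548.5, 244.6, 214.1]
orientation: [[-0.995, 0.1, 0.001], [0.1, 0.995, 0.0], [-0.0, 0.0, -1.0]]
ft_force: [0.5, -0.1, -2.3]
grip_width: 0.085
finger_force: 59.8
```

```bash
python3 - <<'E'
from lib import *
import cv2
check(); 
for n in("scene","top"): cv2.imwrite(f"pics/{n}4.png",optics.read_camera(n))
E
sed -i 's/scene3/scene4/; s/box=(455,172,472,197)/box=(455,174,474,201)/' fit3.py; python3 fit3.py
python3 - <<'E'
import cv2,numpy as np
from lib import *
# clips in top (visible blue) both images
from fit2 import *
import fit2
fit2.IM["top"]=cv2.imread("pics/top4.png").astype(float)
c=cv2.imread("pics/scene4.png")[165:225,430:500]; 
cv2.imwrite("pics/c5.png",cv2.resize(cv2.convertScaleAbs(c,alpha=1.6),None,fx=8,fy=8,interpolation=2))
o=sensors.get_obs();p=o["eef_pos"];P=o["orientation"]@np.diag([-1,1,-1.])
print(proj("scene",(boxpts((-45,45),(-4,4),(0,84,110))-[0,0,82])@P.T+p).round(1).tolist())
E
```

```text
t 7.875 d [-0.   0.   0.1] da [-0. -0. -0.] F [ 0.5 -0.1 -2.3] grip 7.3 59.8
t 7.975 d [-0.   0.   0.1] da [-0. -0. -0.] F [-1.6  0.7 -1.3] grip 6.9 59.8
dz -3 dx,dy_apparent,xstart [-7.07  5.68  7.58] 20.43 53.3
dz 0 dx,dy_apparent,xstart [-4.94  4.08 10.01] 20.57 53.3
dz 3 dx,dy_apparent,xstart [-3.43  2.71 11.99] 20.68 53.3
clip [545.516 247.844] 0.61 13.05
[[440.8, 188.8], [446.9, 169.0], [449.0, 162.5], [443.6, 188.2], [449.9, 168.4], [452.0, 161.9], [453.1, 216.2], [460.1, 197.2], [462.4, 190.9], [456.0, 215.5], [463.1, 196.5], [465.5, 190.3]]
```

View pics/c5.png

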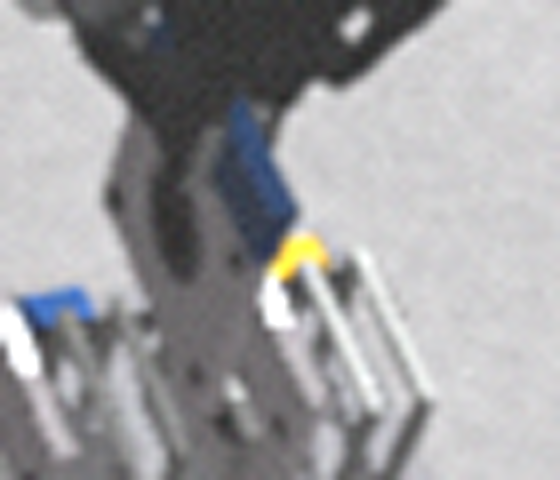

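Run:
```python
from lib import *
p,U=cmd()
plan([([550,244.1,172],U,4,0),([550,244.1,150],U,4,0)])
```

```text
4x t [-1.6, -0.3, 42.0] a [0.0, 0.0, 0.0] grip 0
4x t [-1.6, -0.3, 64.0] a [0.0, 0.0, 0.0] grip 0
rows 8
```

Call:
apply_moves --steps '[{"tx":-1.6,"ty":-0.3,"tz":25,"ax":0,"ay":0,"az":0,"gripper":0},{"tx":-1.6,"ty":-0.3,"tz":42,"ax":0,"ay":0,"az":0,"gripper":0},{"tx":-1.6,"ty":-0.3,"tz":42,"ax":0,"ay":0,"az":0,"gripper":0},{"tx":-1.6,"ty":-0.3,"tz":48,"ax":0,"ay":0,"az":0,"gripper":0},{"tx":-1.6,"ty":-0.3,"tz":53,"ax":0,"ay":0,"az":0,"gripper":0},{"tx":-1.6,"ty":-0.3,"tz":57,"ax":0,"ay":0,"az":0,"gripper":0},{"tx":-1.6,"ty":-0.3,"tz":61,"ax":0,"ay":0,"az":0,"gripper":0},{"tx":-1.6,"ty":-0.3,"tz":64,"ax":0,"ay":0,"az":0,"gripper":0},{"tx":-1.6,"ty":-0.3,"tz":64,"ax":0,"ay":0,"az":0,"gripper":0}]'

```text
clock: 9.1
eef_pos: [550.0, 244.1, 149.8]
orientation: [[-0.995, 0.1, -0.0], [0.1, 0.995, 0.0], [0.0, 0.0, -1.0]]
ft_force: [0.9, -0.1, -2.7]
grip_width: 0.085
finger_force: 59.8
```

Run:
```python
from lib import *
check()
```

```text
t 9.1 d [-0.1 -0.  -0.2] da [ 0.  0. -0.] F [ 0.9 -0.1 -2.7] grip 7.2 59.8
```

Call:
apply_moves --steps '[{"tx":0,"ty":0,"tz":8,"ax":0,"ay":0,"az":0,"gripper":0},{"tx":0,"ty":0,"tz":16,"ax":0,"ay":0,"az":0,"gripper":0},{"tx":0,"ty":0,"tz":24,"ax":0,"ay":0,"az":0,"gripper":0},{"tx":0,"ty":0,"tz":30,"ax":0,"ay":0,"az":0,"gripper":0},{"tx":0,"ty":0,"tz":34,"ax":0,"ay":0,"az":0,"gripper":0},{"tx":0,"ty":0,"tz":38,"ax":0,"ay":0,"az":0,"gripper":0},{"tx":0,"ty":0,"tz":41,"ax":0,"ay":0,"az":0,"gripper":0},{"tx":0,"ty":0,"tz":43,"ax":0,"ay":0,"az":0,"gripper":0},{"tx":0,"ty":0,"tz":43,"ax":0,"ay":0,"az":0,"gripper":0}]'

```text
clock: 10.22
eef_pos: [549.9, 244.1, 106.7]
orientation: [[-0.995, 0.1, -0.0], [0.1, 0.995, 0.0], [0.0, 0.0, -1.0]]
ft_force: [-1.6, 1.1, -3.2]
grip_width: 0.082
finger_force: 59.7
```

Run:
```python
from lib import *
p,Rm=cmd(); save(p+Rm@[0,0,43],Rm); check(); print(cmd()[0])
```

```text
t 10.225 d [-0.2 -0.  -0.2] da [ 0.  0. -0.] F [-1.6  1.1 -3.2] grip 7.0 59.7
[550.05622683 244.12499573 106.98574367]
```

Inserted without contact. I'll creep down until the plate touches the floor.

Call:
apply_moves --steps '[{"tx":0,"ty":0,"tz":1.5,"ax":0,"ay":0,"az":0,"gripper":0},{"tx":0,"ty":0,"tz":3,"ax":0,"ay":0,"az":0,"gripper":0},{"tx":0,"ty":0,"tz":4,"ax":0,"ay":0,"az":0,"gripper":0},{"tx":0,"ty":0,"tz":4,"ax":0,"ay":0,"az":0,"gripper":0}]'

```text
clock: 10.72
eef_pos: [550.0, 244.3, 105.3]
orientation: [[-0.995, 0.099, 0.001], [0.099, 0.995, 0.0], [-0.001, 0.0, -1.0]]
ft_force: [-11.1, -1.8, 16.9]
grip_width: 0.084
finger_force: 62.9
```

Call:
apply_moves --steps '[{"tx":0,"ty":0,"tz":2.2,"ax":0,"ay":0,"az":0,"gripper":0},{"tx":0,"ty":0,"tz":2.2,"ax":0,"ay":0,"az":0,"gripper":22},{"tx":0,"ty":0,"tz":2.2,"ax":0,"ay":0,"az":0,"gripper":22},{"tx":0,"ty":0,"tz":2.2,"ax":0,"ay":0,"az":0,"gripper":22},{"tx":0,"ty":0,"tz":-2,"ax":0,"ay":0,"az":0,"gripper":22}]'

```text
clock: 11.35
eef_pos: [550.0, 244.0, 104.7]
orientation: [[-0.995, 0.1, -0.0], [0.1, 0.995, 0.0], [0.0, -0.0, -1.0]]
ft_force: [-0.2, -0.2, 0.0]
grip_width: 0.259
finger_force: 0.0
```

Run:
```python
from lib import *
# commanded: begin 106.986-4 =102.986 -> relative -2 up
p,Rm=cmd(); save(p+Rm@[0,0,2],Rm); check(); print(cmd()[0])
U=Rm
y=(455.5,-280.5,-.072,np.radians(35),31)
p=cmd()[0]
Y=Tplate(200,*y)
plan([(p+[0,0,60],U,2,22),(p+[0,0,175],U,2,45),([500,-20,290],Tplate(0,0,0,-.08,.2,0)[1],6,45)])
```

```text
t 11.35 d [-0.  -0.1 -0.3] da [0.    0.001 0.   ] F [-0.2 -0.2  0. ] grip 22.2 0.0
[550.05682443 244.12541152 104.98574381]
2x t [-0.0, 0.0, -60.0] a [0.0, 0.0, 0.0] grip 22
2x t [-0.0, 0.0, -175.0] a [0.0, 0.0, 0.0] grip 45
6x t [23.4, -267.8, -185.1] a [-0.2, 0.002, -0.02] grip 45
rows 10
```

Call:
apply_moves --steps '[{"tx":0,"ty":0,"tz":-25,"ax":0,"ay":0,"az":0,"gripper":22},{"tx":0,"ty":0,"tz":-70,"ax":0,"ay":0,"az":0,"gripper":22},{"tx":0,"ty":0,"tz":-125,"ax":0,"ay":0,"az":0,"gripper":45},{"tx":0,"ty":0,"tz":-175,"ax":0,"ay":0,"az":0,"gripper":45},{"tx":23.4,"ty":-267.8,"tz":-185.1,"ax":-0.2,"ay":0.002,"az":-0.02,"gripper":45},{"tx":23.4,"ty":-267.8,"tz":-185.1,"ax":-0.2,"ay":0.002,"az":-0.02,"gripper":45},{"tx":23.4,"ty":-267.8,"tz":-185.1,"ax":-0.2,"ay":0.002,"az":-0.02,"gripper":45},{"tx":23.4,"ty":-267.8,"tz":-185.1,"ax":-0.2,"ay":0.002,"az":-0.02,"gripper":45},{"tx":23.4,"ty":-267.8,"tz":-185.1,"ax":-0.2,"ay":0.002,"az":-0.02,"gripper":45},{"tx":23.4,"ty":-267.8,"tz":-185.1,"ax":-0.2,"ay":0.002,"az":-0.02,"gripper":45}]'

```text
clock: 12.6
eef_pos: [500.0, -21.1, 290.3]
orientation: [[-0.997, 0.08, 0.017], [0.082, 0.977, 0.198], [-0.001, 0.199, -0.98]]
ft_force: [-0.1, 0.2, 0.3]
grip_width: 0.524
finger_force: 0.0
```

Run:
```python
from lib import *
import cv2
from comp import comp
check()
for n in("scene","top"): cv2.imwrite(f"pics/{n}5.png",optics.read_camera(n))
comp("pics/scene5.png","pics/c6.png",[(380,170,494,254,6,0,0)])
# predicted placed blue strip with rack at (544,244)
from fit2 import *
import fit2
fit2.IM={n:cv2.imread(f"pics/{n}5.png").astype(float) for n in("scene","top")}
st=boxpts((-45,45),(-4,4),(84,110))
for n in("top","scene"): print(n,proj(n,st@Rz(-.1).T+[545,244,20]).round(1).tolist())
y=(453,-280.8,-.072,np.radians(35),30.5)
Y=Tplate(200,*y); print(Y[0])
plan([(*Y,7,45),(*Tplate(82,*y),3,45)])
```

```text
t 12.6 d [-0.  -1.1  0.3] da [ 0.    -0.001  0.002] F [-0.1  0.2  0.3] grip 44.8 0.0
top [[175.9, 253.0], [172.8, 252.0], [172.6, 252.7], [169.5, 251.7], [180.3, 216.5], [177.4, 214.7], [177.1, 216.2], [174.1, 214.4]]
scene [[438.1, 194.0], [439.9, 188.3], [440.9, 193.5], [442.7, 187.7], [450.1, 221.1], [452.1, 215.6], [452.9, 220.5], [455.0, 215.0]]
[ 444.74763368 -395.21807368  194.33040886]
7x t [25.2, -389.9, 18.5] a [-0.411, 0.003, -0.007] grip 45
3x t [25.8, -342.8, 126.7] a [-0.411, 0.003, -0.007] grip 45
rows 10
```

View pics/c6.png

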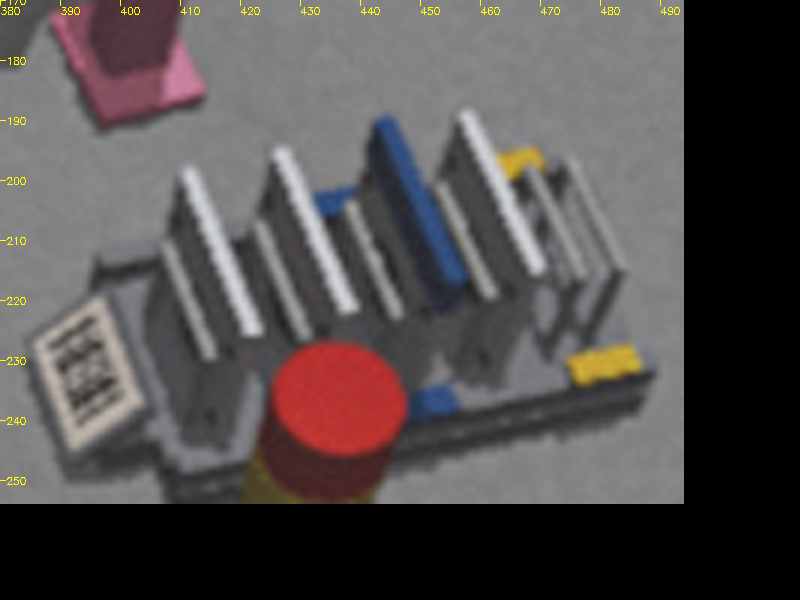

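The blue plate stands upright between its wire loops at about (440-453, 190-222), and the spares have not moved. Next is yellow.

Call:
apply_moves --steps '[{"tx":25.2,"ty":-389.9,"tz":18.5,"ax":-0.411,"ay":0.003,"az":-0.007,"gripper":45},{"tx":25.2,"ty":-389.9,"tz":18.5,"ax":-0.411,"ay":0.003,"az":-0.007,"gripper":45},{"tx":25.2,"ty":-389.9,"tz":18.5,"ax":-0.411,"ay":0.003,"az":-0.007,"gripper":45},{"tx":25.2,"ty":-389.9,"tz":18.5,"ax":-0.411,"ay":0.003,"az":-0.007,"gripper":45},{"tx":25.2,"ty":-389.9,"tz":18.5,"ax":-0.411,"ay":0.003,"az":-0.007,"gripper":45},{"tx":25.2,"ty":-389.9,"tz":18.5,"ax":-0.411,"ay":0.003,"az":-0.007,"gripper":45},{"tx":25.2,"ty":-389.9,"tz":18.5,"ax":-0.411,"ay":0.003,"az":-0.007,"gripper":45},{"tx":25.2,"ty":-389.9,"tz":18.5,"ax":-0.411,"ay":0.003,"az":-0.007,"gripper":45},{"tx":25.2,"ty":-389.9,"tz":18.5,"ax":-0.411,"ay":0.003,"az":-0.007,"gripper":45}]'

```text
clock: 13.82
eef_pos: [445.7, -393.9, 194.7]
orientation: [[-0.998, 0.057, 0.041], [0.07, 0.817, 0.572], [-0.001, 0.574, -0.819]]
ft_force: [-0.1, 1.4, -0.1]
grip_width: 0.529
finger_force: 0.0
```

Run:
```python
from lib import *
p,Rm=cmd(); save(p-Rm@[0,0,118],Rm)
check()
from fit2 import *
import fit2
fit2.IM={n:cv2.imread(f"pics/{n}5.png").astype(float) for n in("scene","top")}
st=boxpts((-45,45),(-4,4),(84,110))
pose=lambda q:(Rz(q[2]),np.array([q[0],q[1],20]))
s=fitmask("placed blue scene",[("scene","b",(436,184,460,226),st)],[546,246,-.1],pose,[5,5,.05])
t=fitmask("placed blue top",[("top","b",(166,207,184,258),st)],[546,246,-.1],pose,[5,5,.05])
```

```text
t 13.825 d [1.  1.4 0.4] da [ 0.     0.001 -0.002] F [-0.1  1.4 -0.1] grip 45.2 0.0
placed blue scene [ 5.47406e+02  2.51460e+02 -1.44000e-01] 63.29 118.99
placed blue top [ 5.49511e+02  2.46853e+02 -1.09000e-01] 28.45 38.9
```

Call:
apply_moves --steps '[{"tx":0,"ty":0,"tz":40,"ax":0,"ay":0,"az":0,"gripper":45},{"tx":0,"ty":0,"tz":70,"ax":0,"ay":0,"az":0,"gripper":45},{"tx":0,"ty":0,"tz":95,"ax":0,"ay":0,"az":0,"gripper":45},{"tx":0,"ty":0,"tz":110,"ax":0,"ay":0,"az":0,"gripper":45},{"tx":0,"ty":0,"tz":118,"ax":0,"ay":0,"az":0,"gripper":45},{"tx":0,"ty":0,"tz":118,"ax":0,"ay":0,"az":0,"gripper":45},{"tx":0,"ty":0,"tz":118,"ax":0,"ay":0,"az":0,"gripper":45}]'

```text
clock: 14.7
eef_pos: [449.8, -328.3, 98.3]
orientation: [[-0.997, 0.059, 0.042], [0.072, 0.817, 0.571], [-0.001, 0.573, -0.82]]
ft_force: [-0.7, 0.6, 0.8]
grip_width: 0.526
finger_force: 0.0
```

Call:
apply_moves --steps '[{"tx":0,"ty":0,"tz":0,"ax":0,"ay":0,"az":0,"gripper":0},{"tx":0,"ty":0,"tz":0,"ax":0,"ay":0,"az":0,"gripper":0},{"tx":0,"ty":0,"tz":0,"ax":0,"ay":0,"az":0,"gripper":0},{"tx":0,"ty":0,"tz":0,"ax":0,"ay":0,"az":0,"gripper":0},{"tx":0,"ty":0,"tz":0,"ax":0,"ay":0,"az":0,"gripper":0},{"tx":0,"ty":0,"tz":0,"ax":0,"ay":0,"az":0,"gripper":0}]'

```text
clock: 15.45
eef_pos: [449.7, -328.1, 97.9]
orientation: [[-0.997, 0.059, 0.042], [0.072, 0.817, 0.572], [-0.001, 0.573, -0.819]]
ft_force: [-0.8, -5.4, 2.7]
grip_width: 0.088
finger_force: 59.1
```

Run:
```python
from lib import *
p,Rm=cmd(); save(p+Rm@[0,0,118],Rm)
check()
p,Rm=cmd()
U=Tplate(0,0,0,-.1,0,0)[1]
plan([(p-Rm[:,2]*30,Rm,2,0),(p-Rm[:,2]*100,Rm,2,0),([490,-150,285],U,6,0)])
```

```text
t 15.45 d [ 0.1 -0.4  0.2] da [ 0.001 -0.     0.   ] F [-0.8 -5.4  2.7] grip 7.5 59.1
2x t [0.0, -0.0, -30.0] a [0.0, 0.0, 0.0] grip 0
2x t [0.0, 0.0, -100.0] a [0.0, 0.0, 0.0] grip 0
6x t [-27.5, 255.1, -50.0] a [0.611, -0.008, 0.027] grip 0
rows 10
```

Call:
apply_moves --steps '[{"tx":0,"ty":0,"tz":-15,"ax":0,"ay":0,"az":0,"gripper":0},{"tx":0,"ty":0,"tz":-40,"ax":0,"ay":0,"az":0,"gripper":0},{"tx":0,"ty":0,"tz":-75,"ax":0,"ay":0,"az":0,"gripper":0},{"tx":0,"ty":0,"tz":-100,"ax":0,"ay":0,"az":0,"gripper":0},{"tx":-27.5,"ty":255.1,"tz":-50,"ax":0.611,"ay":-0.008,"az":0.027,"gripper":0},{"tx":-27.5,"ty":255.1,"tz":-50,"ax":0.611,"ay":-0.008,"az":0.027,"gripper":0},{"tx":-27.5,"ty":255.1,"tz":-50,"ax":0.611,"ay":-0.008,"az":0.027,"gripper":0},{"tx":-27.5,"ty":255.1,"tz":-50,"ax":0.611,"ay":-0.008,"az":0.027,"gripper":0},{"tx":-27.5,"ty":255.1,"tz":-50,"ax":0.611,"ay":-0.008,"az":0.027,"gripper":0},{"tx":-27.5,"ty":255.1,"tz":-50,"ax":0.611,"ay":-0.008,"az":0.027,"gripper":0}]'

```text
clock: 16.7
eef_pos: [490.0, -149.8, 285.2]
orientation: [[-0.995, 0.099, -0.001], [0.099, 0.995, 0.001], [0.001, 0.001, -1.0]]
ft_force: [-0.3, -0.6, -2.5]
grip_width: 0.081
finger_force: 59.4
```

Run:
```python
from lib import *
check()
p,U=cmd()
plan([([556,331.7,270],U,10,0)])
```

```text
t 16.7 d [0.  0.2 0.2] da [-0.     0.001 -0.001] F [-0.3 -0.6 -2.5] grip 6.9 59.4
10x t [-17.6, 485.9, 15.1] a [0.0, 0.0, 0.0] grip 0
rows 10
```

Call:
apply_moves --steps '[{"tx":-17.6,"ty":485.9,"tz":15.1,"ax":0,"ay":0,"az":0,"gripper":0},{"tx":-17.6,"ty":485.9,"tz":15.1,"ax":0,"ay":0,"az":0,"gripper":0},{"tx":-17.6,"ty":485.9,"tz":15.1,"ax":0,"ay":0,"az":0,"gripper":0},{"tx":-17.6,"ty":485.9,"tz":15.1,"ax":0,"ay":0,"az":0,"gripper":0},{"tx":-17.6,"ty":485.9,"tz":15.1,"ax":0,"ay":0,"az":0,"gripper":0},{"tx":-17.6,"ty":485.9,"tz":15.1,"ax":0,"ay":0,"az":0,"gripper":0},{"tx":-17.6,"ty":485.9,"tz":15.1,"ax":0,"ay":0,"az":0,"gripper":0},{"tx":-17.6,"ty":485.9,"tz":15.1,"ax":0,"ay":0,"az":0,"gripper":0},{"tx":-17.6,"ty":485.9,"tz":15.1,"ax":0,"ay":0,"az":0,"gripper":0},{"tx":-17.6,"ty":485.9,"tz":15.1,"ax":0,"ay":0,"az":0,"gripper":0}]'

```text
clock: 17.95
eef_pos: [556.9, 329.9, 268.8]
orientation: [[-0.995, 0.102, -0.002], [0.102, 0.995, -0.001], [0.002, -0.001, -1.0]]
ft_force: [0.4, -0.7, -2.0]
grip_width: 0.084
finger_force: 59.9
```

Call:
apply_moves --steps '[{"tx":0,"ty":0,"tz":55,"ax":0,"ay":0,"az":0,"gripper":0},{"tx":0,"ty":0,"tz":55,"ax":0,"ay":0,"az":0,"gripper":0},{"tx":0,"ty":0,"tz":55,"ax":0,"ay":0,"az":0,"gripper":0},{"tx":0,"ty":0,"tz":55,"ax":0,"ay":0,"az":0,"gripper":0}]'

```text
clock: 18.45
eef_pos: [556.9, 331.6, 217.4]
orientation: [[-0.995, 0.1, 0.003], [0.1, 0.995, 0.001], [-0.003, 0.002, -1.0]]
ft_force: [0.6, -0.6, -1.7]
grip_width: 0.086
finger_force: 59.8
```

Run:
```python
from lib import *
import cv2
p,Rm=cmd(); save(p+Rm@[0,0,55],Rm); check(); print(cmd()[0])
from fit2 import *
import fit2
for n in("scene","top"): cv2.imwrite(f"pics/{n}6.png",optics.read_camera(n))
fit2.IM={n:cv2.imread(f"pics/{n}6.png").astype(float) for n in("scene","top")}
o=sensors.get_obs();p=o["eef_pos"];P=o["orientation"]@np.diag([-1,1,-1.])
c=proj("scene",(boxpts((-45,45),(-4,4),(84,110))-[0,0,82])@P.T+p); print(c.round(1).tolist())
s=fit2.IM["scene"]; x0,x1=int(c[:,0].min())-6,int(c[:,0].max())+9; y0,y1=int(c[:,1].min())-4,int(c[:,1].max())+8
m=(s[...,2]-s[...,0])[y0:y1,x0:x1]; print(x0,y0)
for r in m.astype(int): print(" ".join(f"{v:3d}" for v in r))
```

```text
t 18.45 d [ 0.9 -0.2  2.4] da [-0.002 -0.003  0.001] F [ 0.6 -0.6 -1.7] grip 7.4 59.8
[555.95398413 331.74542689 215.00180631]
[[479.2, 161.7], [481.7, 155.1], [482.1, 161.1], [484.7, 154.5], [493.3, 189.4], [496.1, 183.0], [496.3, 188.7], [499.1, 182.4]]
473 150
 -2  -1  -1  -2   0  -1   0  -1  -1   0  -1   2  -1   2  -2  -2   2   3   1   4  -2   0   0   3   0   2   0   0   1   1  -1   2   2   0   0
 -1   1  -1   0   0   0  -1  -2  -1   0   1  -3   2  -2   2  -4   1  -2  -2   0   1  -1   1  -1   1   1   0   1  -3   2   2  -1   3   1   1
 -1  -1   0   0   1   0  -2  -2   0  -3  -5  -4  -1  -1   1   0   0  -2  -1   0   2  -1   1   0   0   0   0   0   1   2   1   0   2   1   1
 -2  -2  -2   1  -1   0   1  -1  -1   0  -1  -2   0  -2   0   1  -1  -1   1   1   3   1   1   0   2  -2   1   3   0   1   0   3   0  -3   2
 -1  -2   0   0   1  -1   1   0   0  -2  -2  -2  -1   0   1   1   1   1   3   3  -1   2   2   1  -1   1   2   0   7  -2  -2  -2   2  -1   3
 -5  -5  -2   1   0   0  -1  -4  -1   1  -4  -1   0   1  -1  -1   0  -1   0   0   2  -2   0  -3  -2   0   1   1   0   1  -1   1   0   2 
[... 5043 characters left out ...]

 -1   0   0  -1   0  -1   0   0   0  -1   0  -1  -3   0   1   0   2   0   0  -1   3   0  -1  -1  -1  -2  -1   0   1   3  -2  -1  -1  -1  -1
 -2   0  -2   1  -1   0   0   1   2  -1   0  -1  -1   1   0   0   0   1  -1   1   0   0   0   1   1   1  -2   0   0  -1   0  -1   0   0   1
  0   2  -1   1  -1   0   1  -1   0   1   1  -1   2   0   0   2   0  -2   0   0   0  -1  -2   0   0   0   0   1  -1  -2  -1   2   1   1  -1
  0   1  -1  -1   0  -1   1  -2  -2   0   0  -1  -2  -1   3  -1   0   4   1   1   1   1   0  -2   0   0  -3   2  -2   0  -1   2   1   0  -2
 -4  -1  -2  -1  -1   0  -1   0   0   0   1   0  -2   0   1   1  -3   2   1   0   0   3  -2   0  -1   0  -1   1   0  -2   1   1   3  -1   0
```

Run:
```python
from lib import *
p,U=cmd()
plan([([550.5,332.3,172],U,4,0),([550.5,332.3,150],U,4,0)])
```

```text
4x t [5.5, -0.0, 43.0] a [0.0, 0.0, 0.0] grip 0
4x t [5.5, -0.0, 65.0] a [0.0, 0.0, 0.0] grip 0
rows 8
```

Call:
apply_moves --steps '[{"tx":5.5,"ty":0,"tz":20,"ax":0,"ay":0,"az":0,"gripper":0},{"tx":5.5,"ty":0,"tz":43,"ax":0,"ay":0,"az":0,"gripper":0},{"tx":5.5,"ty":0,"tz":43,"ax":0,"ay":0,"az":0,"gripper":0},{"tx":5.5,"ty":0,"tz":43,"ax":0,"ay":0,"az":0,"gripper":0},{"tx":5.5,"ty":0,"tz":48,"ax":0,"ay":0,"az":0,"gripper":0},{"tx":5.5,"ty":0,"tz":53,"ax":0,"ay":0,"az":0,"gripper":0},{"tx":5.5,"ty":0,"tz":57,"ax":0,"ay":0,"az":0,"gripper":0},{"tx":5.5,"ty":0,"tz":61,"ax":0,"ay":0,"az":0,"gripper":0},{"tx":5.5,"ty":0,"tz":65,"ax":0,"ay":0,"az":0,"gripper":0},{"tx":5.5,"ty":0,"tz":65,"ax":0,"ay":0,"az":0,"gripper":0}]'

```text
clock: 19.8
eef_pos: [550.4, 332.3, 149.6]
orientation: [[-0.995, 0.1, -0.001], [0.1, 0.995, -0.0], [0.001, -0.0, -1.0]]
ft_force: [-0.9, 0.3, -2.8]
grip_width: 0.085
finger_force: 59.9
```

Run:
```python
from lib import *
check(); print(cmd()[0])
```

```text
t 19.8 d [-0.  -0.  -0.4] da [ 0.     0.001 -0.   ] F [-0.9  0.3 -2.8] grip 7.3 59.9
[550.47010393 332.30848459 150.00288306]
```

Call:
apply_moves --steps '[{"tx":0,"ty":0,"tz":8,"ax":0,"ay":0,"az":0,"gripper":0},{"tx":0,"ty":0,"tz":16,"ax":0,"ay":0,"az":0,"gripper":0},{"tx":0,"ty":0,"tz":24,"ax":0,"ay":0,"az":0,"gripper":0},{"tx":0,"ty":0,"tz":30,"ax":0,"ay":0,"az":0,"gripper":0},{"tx":0,"ty":0,"tz":35,"ax":0,"ay":0,"az":0,"gripper":0},{"tx":0,"ty":0,"tz":39,"ax":0,"ay":0,"az":0,"gripper":0},{"tx":0,"ty":0,"tz":42,"ax":0,"ay":0,"az":0,"gripper":0},{"tx":0,"ty":0,"tz":44,"ax":0,"ay":0,"az":0,"gripper":0},{"tx":0,"ty":0,"tz":44,"ax":0,"ay":0,"az":0,"gripper":0}]'

```text
clock: 20.92
eef_pos: [550.5, 332.3, 106.0]
orientation: [[-0.995, 0.1, -0.0], [0.1, 0.995, 0.0], [0.0, 0.0, -1.0]]
ft_force: [0.1, -1.0, -0.8]
grip_width: 0.088
finger_force: 59.9
```

Call:
apply_moves --steps '[{"tx":0,"ty":0,"tz":1,"ax":0,"ay":0,"az":0,"gripper":0},{"tx":0,"ty":0,"tz":2,"ax":0,"ay":0,"az":0,"gripper":0},{"tx":0,"ty":0,"tz":2,"ax":0,"ay":0,"az":0,"gripper":0}]'

```text
clock: 21.3
eef_pos: [550.6, 332.4, 104.0]
orientation: [[-0.995, 0.1, -0.0], [0.1, 0.995, 0.0], [0.0, 0.0, -1.0]]
ft_force: [-0.3, 0.4, -2.4]
grip_width: 0.088
finger_force: 60.2
```

Call:
apply_moves --steps '[{"tx":0,"ty":0,"tz":1,"ax":0,"ay":0,"az":0,"gripper":0},{"tx":0,"ty":0,"tz":2,"ax":0,"ay":0,"az":0,"gripper":0},{"tx":0,"ty":0,"tz":2,"ax":0,"ay":0,"az":0,"gripper":0}]'

```text
clock: 21.68
eef_pos: [550.7, 332.5, 103.9]
orientation: [[-0.995, 0.1, 0.001], [0.1, 0.995, 0.001], [-0.001, 0.001, -1.0]]
ft_force: [-4.5, -1.8, 11.4]
grip_width: 0.087
finger_force: 61.9
```

Call:
apply_moves --steps '[{"tx":0,"ty":0,"tz":-1,"ax":0,"ay":0,"az":0,"gripper":0},{"tx":0,"ty":0,"tz":-1.5,"ax":0,"ay":0,"az":0,"gripper":22},{"tx":0,"ty":0,"tz":-1.5,"ax":0,"ay":0,"az":0,"gripper":22},{"tx":0,"ty":0,"tz":-1.5,"ax":0,"ay":0,"az":0,"gripper":22},{"tx":0,"ty":0,"tz":-1.5,"ax":0,"ay":0,"az":0,"gripper":22},{"tx":0,"ty":0,"tz":-20,"ax":0,"ay":0,"az":0,"gripper":22},{"tx":0,"ty":0,"tz":-60,"ax":0,"ay":0,"az":0,"gripper":22},{"tx":0,"ty":0,"tz":-120,"ax":0,"ay":0,"az":0,"gripper":45},{"tx":0,"ty":0,"tz":-180,"ax":0,"ay":0,"az":0,"gripper":60},{"tx":0,"ty":0,"tz":-180,"ax":0,"ay":0,"az":0,"gripper":60}]'

```text
clock: 22.92
eef_pos: [551.6, 332.8, 288.9]
orientation: [[-0.995, 0.1, 0.01], [0.1, 0.995, 0.004], [-0.01, 0.005, -1.0]]
ft_force: [-0.1, -0.2, -1.1]
grip_width: 0.707
finger_force: 0.0
```

Run:
```python
from lib import *
p,Rm=cmd(); save([550.47,332.31,282],Rm); check()
print(sensors.get_obs()["q"])
# scanner: tool y = +-scanner y. scanner yaw ~1.52 -> scanner y axis dir = yaw+90deg ~ -x
for c in (1,-1):
    S=Rz(1.52)@np.diag([-c,c,1.])@np.diag([1,1,-1.])@np.diag([1,1,1]) 
    print(c,np.linalg.det(S))
    S=np.column_stack([Rz(1.52)[:,0]*-c,Rz(1.52)[:,1]*c,[0,0,-1]]); print(np.linalg.det(S),R.from_matrix(Rm.T@S).as_rotvec())
```

```text
t 22.925 d [1.1 0.5 6.9] da [-0.005 -0.01  -0.   ] F [-0.1 -0.2 -1.1] grip 60.4 0.0
[ 3.61213944e-01  5.60760023e-01  1.01192595e+00  2.58805998e-04
  1.55763796e+00 -1.10973442e+00]
1 1.0
1.0 [ 3.11816283e-04  1.07559507e-05 -1.61996757e+00]
-1 1.0
1.0 [ 1.06123985e-05 -3.07654688e-04  1.52162506e+00]
```

```bash
cat > fit4.py <<'E'
from fit2 import *
bias={"top":np.array([0,-1.0]),"scene":np.array([1.4,1.0])}
for cam,uv in(("top",(238.5,244)),("scene",(395,232.7))):
    p=backproj(cam,np.array(uv)-.4-bias[cam],32); print("label",p.round(1),"in rack",(Rz(-.1).T@(p-[541.5,244.2,0])).round(1))
def fit(name,obs,p0,z):
    T=lambda p,m: Rz(p[2])@np.array(m,float)+[p[0],p[1],z]
    for cams in(("top","scene"),("top",),("scene",)):
        ob=[o for o in obs if o[0] in cams]
        f=lambda p: np.concatenate([(proj(c,T(p,m))[0]-(np.array(uv)-.4-bias[c])) for c,m,uv in ob])
        s=least_squares(f,p0,x_scale=[100,100,1],loss="soft_l1"); print(name,cams,np.round(s.x,3),np.round(np.abs(f(s.x)).mean(),2))
fit("scanner",[("top",(15,-18,160),(305.8,244)),("top",(-15,-18,160),(318,244)),("top",(-15,18,160),(318,259.8)),("top",(15,18,160),(305.8,259.8)),
 ("top",(35,28,12),(298.8,267.8)),("top",(-35,28,12),(325.5,269)),("top",(-35,-28,12),(326.5,247)),
 ("scene",(-15,18,160),(318.2,210.5)),("scene",(15,18,160),(328.8,208.8)),("scene",(15,-18,160),(332,219.5)),("scene",(-15,-18,160),(320.8,221.2))],[530,-60,1.57],4)
sq=boxpts((-60,60),(-60,60),(4,))
W={"top":(278,220,346,290),"scene":(290,195,362,280)}
hole={"top":[(284,242),(330,242),(330,271),(284,271)],"scene":[(306,200),(352,200),(352,238),(344,258),(306,260)]}
for cam in("top","scene"):
    x0,y0,x1,y1=b=W[cam]; g=IM[cam][y0:y1,x0:x1].max(2); lo,hi=np.percentile(g,5),np.percentile(g,85)
    m=np.clip((hi-g)/(hi-lo),0,1); w=np.ones_like(m); cv2.fillPoly(w,[np.array(hole[cam])-[x0,y0]],0)
    def f(p):
        q=proj(cam,sq@Rz(p[2]).T+[p[0],p[1],0]); c=CAL[cam]
        return (w*(render(cam,sq@Rz(p[2]).T+[p[0],p[1],0],b)-m)**2).sum()
    p0=[503,-82,.22]; s=minimize(f,p0,method="Nelder-Mead",options=dict(initial_simplex=[p0,[508,-82,.22],[503,-77,.22],[503,-82,.27]]))
    uv=proj(cam,[[*s.x[:2],4]])[0]-bias[cam]; print("mat",cam,s.x.round(2),round(s.fun,1),"corrected",backproj(cam,uv,4).round(1))
E
python3 fit4.py
```

```text
label [526.4 104.8  32. ] in rack [  -1.1 -140.2   32. ]
label [529.1 108.1  32. ] in rack [   1.2 -136.7   32. ]
scanner ('top', 'scene') [490.955 -84.931   1.514] 0.41
scanner ('top',) [490.612 -85.163   1.529] 0.24
scanner ('scene',) [491.901 -84.208   1.432] 0.44
mat top [ 5.0299e+02 -8.1590e+01  2.3000e-01] 13.5 corrected [500.4 -81.6   4. ]
mat scene [ 5.0542e+02 -7.9430e+01  2.2000e-01] 60.8 corrected [501.1 -81.9   4. ]
```

Run:
```python
from lib import *
def S(a): return np.column_stack([Rz(a)[:,0],-Rz(a)[:,1],[0,0,-1]])
plan([([491,-85,230],S(1.515),10,62)])
```

```text
10x t [17.5, -421.2, 51.9] a [0.0, -0.0, 1.527] grip 62
rows 10
```

Call:
apply_moves --steps '[{"tx":17.5,"ty":-421.2,"tz":51.9,"ax":0,"ay":0,"az":1.527,"gripper":62},{"tx":17.5,"ty":-421.2,"tz":51.9,"ax":0,"ay":0,"az":1.527,"gripper":62},{"tx":17.5,"ty":-421.2,"tz":51.9,"ax":0,"ay":0,"az":1.527,"gripper":62},{"tx":17.5,"ty":-421.2,"tz":51.9,"ax":0,"ay":0,"az":1.527,"gripper":62},{"tx":17.5,"ty":-421.2,"tz":51.9,"ax":0,"ay":0,"az":1.527,"gripper":62},{"tx":17.5,"ty":-421.2,"tz":51.9,"ax":0,"ay":0,"az":1.527,"gripper":62},{"tx":17.5,"ty":-421.2,"tz":51.9,"ax":0,"ay":0,"az":1.527,"gripper":62},{"tx":17.5,"ty":-421.2,"tz":51.9,"ax":0,"ay":0,"az":1.527,"gripper":62},{"tx":17.5,"ty":-421.2,"tz":51.9,"ax":0,"ay":0,"az":1.527,"gripper":62},{"tx":17.5,"ty":-421.2,"tz":51.9,"ax":0,"ay":0,"az":1.527,"gripper":62}]'

```text
clock: 24.18
eef_pos: [491.1, -84.5, 230.2]
orientation: [[0.052, 0.999, -0.0], [0.999, -0.052, 0.0], [0.0, -0.0, -1.0]]
ft_force: [-0.4, 0.3, -0.0]
grip_width: 0.729
finger_force: 0.0
```

Run:
```python
from lib import *
check(); print(sensors.get_obs()["q"])
```

```text
t 24.175 d [0.1 0.5 0.2] da [-0.    -0.    -0.004] F [-0.4  0.3 -0. ] grip 62.3 0.0
[-4.06057852e-01  2.64205386e-01  1.59504903e+00  1.62898950e-04
  1.28248736e+00 -3.53794496e-01]
```

Call:
apply_moves --steps '[{"tx":0,"ty":0,"tz":35,"ax":0,"ay":0,"az":0,"gripper":62},{"tx":0,"ty":0,"tz":60,"ax":0,"ay":0,"az":0,"gripper":62},{"tx":0,"ty":0,"tz":80,"ax":0,"ay":0,"az":0,"gripper":62},{"tx":0,"ty":0,"tz":96,"ax":0,"ay":0,"az":0,"gripper":62},{"tx":0,"ty":0,"tz":96,"ax":0,"ay":0,"az":0,"gripper":62},{"tx":0,"ty":0,"tz":96,"ax":0,"ay":0,"az":0,"gripper":62}]'

```text
clock: 24.92
eef_pos: [491.5, -84.8, 134.8]
orientation: [[0.054, 0.999, 0.001], [0.999, -0.054, -0.0], [-0.0, 0.001, -1.0]]
ft_force: [0.3, 0.7, 0.3]
grip_width: 0.728
finger_force: 0.0
```

Call:
apply_moves --steps '[{"tx":0,"ty":0,"tz":0,"ax":0,"ay":0,"az":0,"gripper":0},{"tx":0,"ty":0,"tz":0,"ax":0,"ay":0,"az":0,"gripper":0},{"tx":0,"ty":0,"tz":0,"ax":0,"ay":0,"az":0,"gripper":0},{"tx":0,"ty":0,"tz":0,"ax":0,"ay":0,"az":0,"gripper":0},{"tx":0,"ty":0,"tz":0,"ax":0,"ay":0,"az":0,"gripper":0},{"tx":0,"ty":0,"tz":0,"ax":0,"ay":0,"az":0,"gripper":0}]'

```text
clock: 25.68
eef_pos: [491.7, -85.3, 134.8]
orientation: [[0.056, 0.998, 0.002], [0.998, -0.056, -0.001], [-0.0, 0.002, -1.0]]
ft_force: [2.2, -0.1, 5.2]
grip_width: 0.414
finger_force: 60.9
```

Run:
```python
from lib import *
p,Rm=cmd(); save(p+Rm@[0,0,96],Rm); check(); p,Rm=cmd(); print(p)
def S(a): return np.column_stack([Rz(a)[:,0],-Rz(a)[:,1],[0,0,-1]])
h=p[2]-4
plan([(p+[0,0,60],Rm,4,0),([515.2,-18.7,h+60],S(1.471),3,0),([515.2,-18.7,h+38.7],S(1.471),3,0)])
```

```text
t 25.675 d [ 0.7 -0.2  0.8] da [-0.002 -0.001  0.   ] F [ 2.2 -0.1  5.2] grip 35.4 60.9
[490.99531193 -85.00838826 134.0195138 ]
4x t [0.0, -0.0, -60.0] a [0.0, 0.0, 0.0] grip 0
3x t [67.6, 20.4, -56.0] a [-0.0, -0.0, 0.044] grip 0
3x t [67.6, 20.4, -34.7] a [-0.0, -0.0, 0.044] grip 0
rows 10
```

Call:
apply_moves --steps '[{"tx":0,"ty":0,"tz":-8,"ax":0,"ay":0,"az":0,"gripper":0},{"tx":0,"ty":0,"tz":-25,"ax":0,"ay":0,"az":0,"gripper":0},{"tx":0,"ty":0,"tz":-45,"ax":0,"ay":0,"az":0,"gripper":0},{"tx":20,"ty":6,"tz":-56,"ax":0,"ay":0,"az":0.02,"gripper":0},{"tx":45,"ty":14,"tz":-56,"ax":0,"ay":0,"az":0.044,"gripper":0},{"tx":67.6,"ty":20.4,"tz":-56,"ax":0,"ay":0,"az":0.044,"gripper":0},{"tx":67.6,"ty":20.4,"tz":-45,"ax":0,"ay":0,"az":0.044,"gripper":0},{"tx":67.6,"ty":20.4,"tz":-34.7,"ax":0,"ay":0,"az":0.044,"gripper":0},{"tx":67.6,"ty":20.4,"tz":-34.7,"ax":0,"ay":0,"az":0.044,"gripper":0},{"tx":67.6,"ty":20.4,"tz":-34.7,"ax":0,"ay":0,"az":0.044,"gripper":0}]'

```text
clock: 26.92
eef_pos: [515.2, -19.2, 168.9]
orientation: [[0.101, 0.995, -0.0], [0.995, -0.101, 0.0], [0.0, -0.0, -1.0]]
ft_force: [0.6, 0.4, -2.4]
grip_width: 0.416
finger_force: 60.1
```

Run:
```python
from lib import *
import cv2
check()
im={}
for n in("scene","top"): im[n]=optics.read_camera(n); cv2.imwrite(f"pics/{n}7.png",im[n])
old={n:cv2.imread(f"pics/{n}0.png") for n in im}
bias={"top":np.array([0,-1.0]),"scene":np.array([1.4,1.0])}
# orange head centroid before and after -> shift check; head centre ~ (33,0,90) in scanner
for n,b0,b1 in(("top",(280,238,312,268),(250,220,300,270)),("scene",(326,212,352,242),(330,190,390,245))):
    for img,b,org,yaw in((old[n],b0,[491,-85,4],1.515),(im[n],b1,[515.2,-18.7,38.7],1.471)):
        x0,y0,x1,y1=b; c=img[y0:y1,x0:x1].astype(float); m=np.clip(c[...,2]-c[...,0]-35,0,None)>0
        v,u=np.nonzero(m); cen=np.array([u.mean()+x0,v.mean()+y0])
        pr=proj(n,Rz(yaw)@np.array([33,0,95])+org)[0]+bias[n]; print(n,m.sum(),"obs",cen.round(1),"obs-pred",(cen-pr).round(1),"ext",u.min()+x0,u.max()+x0,v.min()+y0,v.max()+y0)
# placed plates
from fit2 import *
import fit2
fit2.IM={n:i.astype(float) for n,i in im.items()}
st=boxpts((-45,45),(-4,4),(84,110)); top=boxpts((-45,45),(-4,4),(110,))
for c,cen in(("y",(550.5,331.8)),("b",(546,244.2))):
    s=fit2.IM["scene"]; pr=proj("scene",st@Rz(-.1).T+[*cen,20])+bias["scene"]
    d=(s[...,2]-s[...,0])*(1 if c=="y" else -1); m=d>15
    x0,y0,x1,y1=int(pr[:,0].min())-3,int(pr[:,1].min())-3,int(pr[:,0].max())+4,int(pr[:,1].max())+4
    v,u=np.nonzero(m[y0:y1,x0:x1]); h=cv2.convexHull(pr.astype(np.float32))[:,0]
    print(c,"pred ext",pr.min(0).round(1),pr.max(0).round(1),"obs",u.min()+x0,v.min()+y0,u.max()+x0,v.max()+y0,"n",m[y0:y1,x0:x1].sum(),"area",cv2.contourArea(h))
```

```text
t 26.925 d [ 0.1 -0.5  0.1] da [ 0.    -0.     0.001] F [ 0.6  0.4 -2.4] grip 35.6 60.1
top 292 obs [294.8 253.1] obs-pred [-3.3 -0.3] ext 285 305 246 261
top 10 obs [258.7 248.2] obs-pred [-10.8   6.6] ext 257 261 247 249
scene 245 obs [339.1 226.6] obs-pred [3.2 1.4] ext 332 349 217 236
scene 209 obs [367.9 221.1] obs-pred [4.  2.7] ext 359 377 212 229
y pred ext [469.3 181.4] [487.4 214.3] obs 466 180 488 213 n 274 area 232.4795923398342
b pred ext [439.7 189. ] [456.6 222.4] obs 436 189 457 219 n 160 area 219.79985401942395
```

Call:
apply_moves --steps '[{"tx":0,"ty":0,"tz":0,"ax":0,"ay":0,"az":0,"gripper":0},{"tx":0,"ty":0,"tz":0,"ax":0,"ay":0,"az":0,"gripper":0},{"tx":0,"ty":0,"tz":0,"ax":0,"ay":0,"az":0,"gripper":0},{"tx":0,"ty":0,"tz":0,"ax":0,"ay":0,"az":0,"gripper":0},{"tx":0,"ty":0,"tz":0,"ax":0,"ay":0,"az":0,"gripper":0},{"tx":0,"ty":0,"tz":0,"ax":0,"ay":0,"az":0,"gripper":0},{"tx":0,"ty":0,"tz":0,"ax":0,"ay":0,"az":0,"gripper":0},{"tx":0,"ty":0,"tz":0,"ax":0,"ay":0,"az":0,"gripper":0},{"tx":0,"ty":0,"tz":0,"ax":0,"ay":0,"az":0,"gripper":0},{"tx":0,"ty":0,"tz":0,"ax":0,"ay":0,"az":0,"gripper":0}]'

```text
clock: 28.28
eef_pos: [515.3, -18.7, 168.8]
orientation: [[0.1, 0.995, -0.0], [0.995, -0.1, 0.0], [0.0, -0.0, -1.0]]
ft_force: [0.1, -0.4, -3.1]
grip_width: 0.415
finger_force: 60.1
```

Call:
apply_moves --steps '[{"tx":0,"ty":0,"tz":0,"ax":0,"ay":0,"az":0,"gripper":0},{"tx":0,"ty":0,"tz":0,"ax":0,"ay":0,"az":0,"gripper":0},{"tx":0,"ty":0,"tz":0,"ax":0,"ay":0,"az":0,"gripper":0},{"tx":0,"ty":0,"tz":0,"ax":0,"ay":0,"az":0,"gripper":0}]'

```text
clock: 28.78
eef_pos: [515.3, -18.7, 168.8]
orientation: [[0.1, 0.995, -0.0], [0.995, -0.1, 0.0], [0.0, -0.0, -1.0]]
ft_force: [0.5, -0.0, -2.0]
grip_width: 0.413
finger_force: 60.1
```

Run:
```python
from lib import *
check(); p,Rm=cmd()
def S(a): return np.column_stack([Rz(a)[:,0],-Rz(a)[:,1],[0,0,-1]])
plan([([500.7,-81.7,169],S(1.52),4,0),([500.7,-81.7,138],S(1.52),5,0)])
```

```text
t 28.775 d [ 0.1 -0.   0.1] da [-0. -0.  0.] F [ 0.5 -0.  -2. ] grip 35.3 60.1
4x t [-64.2, -8.1, -0.3] a [-0.0, -0.0, -0.049] grip 0
5x t [-64.2, -8.1, 30.7] a [-0.0, -0.0, -0.049] grip 0
rows 9
```

Call:
apply_moves --steps '[{"tx":-30,"ty":-4,"tz":-0.3,"ax":0,"ay":0,"az":-0.02,"gripper":0},{"tx":-64.2,"ty":-8.1,"tz":-0.3,"ax":0,"ay":0,"az":-0.049,"gripper":0},{"tx":-64.2,"ty":-8.1,"tz":-0.3,"ax":0,"ay":0,"az":-0.049,"gripper":0},{"tx":-64.2,"ty":-8.1,"tz":12,"ax":0,"ay":0,"az":-0.049,"gripper":0},{"tx":-64.2,"ty":-8.1,"tz":20,"ax":0,"ay":0,"az":-0.049,"gripper":0},{"tx":-64.2,"ty":-8.1,"tz":27,"ax":0,"ay":0,"az":-0.049,"gripper":0},{"tx":-64.2,"ty":-8.1,"tz":30.7,"ax":0,"ay":0,"az":-0.049,"gripper":0},{"tx":-64.2,"ty":-8.1,"tz":30.7,"ax":0,"ay":0,"az":-0.049,"gripper":0}]'

```text
clock: 29.78
eef_pos: [500.8, -81.6, 137.9]
orientation: [[0.051, 0.999, -0.001], [0.999, -0.051, 0.0], [0.0, -0.001, -1.0]]
ft_force: [-0.1, -0.6, -2.9]
grip_width: 0.417
finger_force: 60.0
```

Call:
apply_moves --steps '[{"tx":0,"ty":0,"tz":1.5,"ax":0,"ay":0,"az":0,"gripper":0},{"tx":0,"ty":0,"tz":3,"ax":0,"ay":0,"az":0,"gripper":0},{"tx":0,"ty":0,"tz":3.5,"ax":0,"ay":0,"az":0,"gripper":0},{"tx":0,"ty":0,"tz":3.5,"ax":0,"ay":0,"az":0,"gripper":0}]'

```text
clock: 30.28
eef_pos: [500.9, -81.8, 134.9]
orientation: [[0.051, 0.999, 0.0], [0.999, -0.051, -0.0], [-0.0, 0.0, -1.0]]
ft_force: [0.2, -0.8, 1.3]
grip_width: 0.419
finger_force: 60.4
```

Touching down. I'll release and rise straight up.

Call:
apply_moves --steps '[{"tx":0,"ty":0,"tz":0,"ax":0,"ay":0,"az":0,"gripper":60},{"tx":0,"ty":0,"tz":0,"ax":0,"ay":0,"az":0,"gripper":60},{"tx":0,"ty":0,"tz":0,"ax":0,"ay":0,"az":0,"gripper":60},{"tx":0,"ty":0,"tz":0,"ax":0,"ay":0,"az":0,"gripper":60},{"tx":0,"ty":0,"tz":-25,"ax":0,"ay":0,"az":0,"gripper":60},{"tx":0,"ty":0,"tz":-60,"ax":0,"ay":0,"az":0,"gripper":60},{"tx":0,"ty":0,"tz":-110,"ax":0,"ay":0,"az":0,"gripper":60},{"tx":-120,"ty":-150,"tz":-130,"ax":0,"ay":0,"az":0,"gripper":60},{"tx":-120,"ty":-150,"tz":-130,"ax":0,"ay":0,"az":0,"gripper":60},{"tx":-120,"ty":-150,"tz":-130,"ax":0,"ay":0,"az":0,"gripper":60}]'

```text
clock: 31.52
eef_pos: [347.9, -191.3, 264.3]
orientation: [[0.05, 0.999, 0.0], [0.999, -0.05, -0.0], [-0.0, 0.0, -1.0]]
ft_force: [0.2, -0.7, 0.0]
grip_width: 0.704
finger_force: 0.0
```

Run:
```python
from lib import *
import cv2
o=sensors.get_obs(); print(o["clock"],o["eef_pos"].round(),o["ft_force"].round(1),o["finger_force"])
old={n:cv2.imread(f"pics/{n}0.png") for n in("scene","top")}
for n in old:
    im=optics.read_camera(n); cv2.imwrite(f"pics/{n}8.png",im)
    d=cv2.absdiff(cv2.GaussianBlur(im,(3,3),0),cv2.GaussianBlur(old[n],(3,3),0)).max(2)>40
    k,_,st,c=cv2.connectedComponentsWithStats(d.astype(np.uint8)); print(n,[(s[:5].tolist()) for s in st[1:] if s[4]>25])
    b={"top":(275,230,320,270),"scene":(318,205,365,250)}[n]; x0,y0,x1,y1=b
    for i,(org,yaw) in((old[n],([491,-85,4],1.515)),(im,([500.7,-81.7,4],1.52))):
        q=i[y0:y1,x0:x1].astype(float); m=q[...,2]-q[...,0]>35; v,u=np.nonzero(m); print(n,m.sum(),round(u.mean()+x0,1),round(v.mean()+y0,1),"pred",proj(n,Rz(yaw)@np.array([33,0,95])+org)[0].round(1))
```

```text
31.525 [ 348. -191.  264.] [ 0.2 -0.7  0. ] 0.0
scene [[218, 0, 85, 170, 4305], [388, 0, 9, 4, 26], [456, 0, 62, 63, 2061], [296, 8, 34, 31, 703], [358, 9, 37, 27, 427], [322, 20, 13, 24, 92], [342, 30, 54, 87, 2590], [310, 46, 38, 23, 244], [236, 56, 23, 14, 219], [283, 63, 19, 11, 112], [322, 92, 9, 9, 54], [324, 103, 116, 47, 2051], [309, 112, 14, 25, 105], [448, 122, 34, 35, 714], [240, 135, 145, 126, 6079], [272, 136, 26, 11, 135], [467, 181, 21, 41, 366], [440, 190, 18, 39, 265], [318, 214, 2, 18, 31], [324, 218, 11, 12, 48], [218, 225, 28, 48, 614], [343, 231, 9, 8, 29], [227, 270, 28, 13, 129], [251, 277, 28, 50, 650], [270, 288, 12, 14, 96], [266, 317, 27, 17, 89]]
scene 245 339.1 226.6 pred [334.5 224.2]
scene 253 341.3 228.5 pred [337.  226.8]
top [[375, 181, 29, 39, 638], [133, 213, 19, 40, 403], [170, 214, 21, 38, 306], [151, 227, 4, 18, 34], [185, 230, 4, 19, 43], [285, 241, 31, 13, 128], [396, 251, 28, 38, 684], [286, 257, 19, 5, 58], [305, 256, 11, 3, 30], [307, 259, 12, 5, 33], [299, 265, 26, 4, 72], [255, 271, 140, 132, 2173], [360, 305, 54, 55, 1290], [77, 321, 102, 80, 2968], [414, 324, 5, 8, 26], [332, 332, 21, 16, 85], [138, 343, 7, 10, 29], [308, 342, 10, 9, 53], [241, 344, 11, 5, 26], [360, 345, 14, 12, 97], [254, 348, 6, 10, 33], [362, 351, 35, 33, 276], [184, 357, 53, 39, 855], [233, 356, 11, 13, 42], [243, 358, 11, 9, 34], [244, 367, 8, 11, 33], [348, 392, 10, 9, 26], [0, 395, 64, 85, 2165], [357, 394, 10, 9, 59], [39, 397, 23, 24, 351], [280, 401, 44, 31, 590], [61, 404, 134, 76, 3141], [234, 422, 78, 58, 2420], [182, 427, 37, 40, 437], [218, 441, 20, 35, 342], [73, 444, 38, 36, 362], [316, 445, 10, 21, 119], [313, 455, 7, 14, 50], [296, 465, 15, 15, 148], [202, 473, 15, 7, 56]]
top 292 294.8 253.1 pred [298.1 254.4]
top 296 293.7 250.3 pred [296.7 250.5]
```

```bash
python3 -c "
from plant import ctrl
print(ctrl.sign_off())"
```

```text
the job is handed in; nothing more can be done
None
```

I handed the job in at about 31.6 s. Both plates are in their own-colour slots, the scanner was held at the label for over a second, and it is back about 2 mm from the mat's centre. I ran out of picture views after the blue plate, so I checked the yellow plate, the aim and the final scanner position from camera measurements only. I also pressed the blue plate onto the slot floor harder than planned for a moment.

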